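# Take the middle case out of a clip-together stack

### The arm

A 6-joint arm with a two-finger parallel gripper is mounted at the origin on a cart in front of the work surface, level with it; the furniture and walls round the work are solid. World frame = base frame: x ahead of the robot, y to its left, z up, the work surface at z = 0. Lengths are in m, angles in rad, forces in N, time in s.
With the tool pointing down it reaches from about 0.25 to 0.725 m from the base axis. Payload 4 kg.
Tool frame: the origin (TCP) lies at the very end of the fingers, on their centre line; the grasp point (between the pads) lies 19 mm behind it; z points along the fingers, y is the direction in which the jaws open and shut (so a half turn about z gives the same grasp; the last joint's range is limited). The gripper opens to 85 mm and grips with 20 to 120 N. Pads are 22 mm wide; open, the fingers measure 114 mm over their backs; the gripper's body (76 mm by 85 mm) begins 54 mm behind the grasp point. The pads swing forward as they close: fully open they stand 13 mm farther back than shut.
Start: joints at [1.158, 0.241, 0.005, 1.335, 0, 1.571], TCP at [0.201, 0.458, 0.198] pointing down, gripper open.
Joint ranges: [-2.72, 2.72], [-1.05, 1.87], [-1.09, 1.28], [-1.99, 2.15], [-1.42, 1.44], [-3.14, 3.14]. Speed limits (rad/s): [2.79, 2.79, 3.14, 3.14, 3.14, 3.14].

### API

Orientations are given as a unit quaternion [x, y, z, w].
In Python, from workcell import bot, camera gives the robot as it stands. The module is installed in compiled form; this text tells all that it offers.
- The arm moves only by the tool send_rows, never from a script. Its argument "deltas" is a list of rows, each an object with "grip": the opening, from 0 (shut) to 1 (fully open); "translation": the shift along the tool's x, y, z in m, a list of three; "twist": the turn, a rotation vector about the tool's x, y, z in degrees, a list of three. A call has 1 to 5 rows; each row is the pose to reach, as a shift and turn from the pose measured when the call began, along the tool's axes at that moment; what a row does not reach only later rows make up. A row lasts 1/8 s, in which the tool goes at most 62.5 mm and 10.7 degrees, less where a joint would pass 70% of its speed; a pose out of reach is approached as far as the arm can. A call with a gripper value outside its range is refused whole. The fingers move at their own pace and stop on an object; the grip force is fixed at half the most. Time passes only in rows, so rows that repeat a pose let the fingers close. It gives the time, the measured TCP pose, the force and the opening at its end, in the units of the state.
- bot.get_obs(): the state, without advancing time (a new reading comes with each control period).
- camera(name): name is "side" or "top" or "wrist"; returns a dict with "color" (400x640x3 uint8, blue, green, red), "intrinsics" (3x3 intrinsics, pixels), "xyz" and "rotation" of the camera in the world. Camera axes: x right, y down, z forward; pixel columns grow to the right and rows downward; lengths in m; the calibration is good to about 2 mm. A picture is of the moment at which its call begins. There is no depth.
- bot.job_done(): hands the job in, once; it reports no verdict.
The state is a dict: "clock": time; "joint_pos": joint angles; "joint_vel": joint speeds; "tau": joint torques, N m; "eef_pos": TCP position; "tool_rot": TCP orientation; "ft_force": force on the tool from outside, world axes, zero at the start; "ft_torque": the same for the moment, N m; "grip_width": finger opening in m.
Only numpy, scipy, OpenCV 4.12 (cv2) and the standard library are available. Lean on these libraries where they do the work, as an engineer would, in place of code of your own. Each camera call takes 0.05 s, during which the arm holds its last target.

### The job

The orange assortment case has to go out with the carton, but the blue case is clipped on top of it. Unclip the blue case and put it aside, unclip the orange case and set it flat and square on top of the closed carton, wholly on it, then clip the blue case back onto the grey case: front toes in under the hooks, tail pressed down until it snaps past the roller and the case lies flat. Never tip a case by more than about 20 degrees, or its contents will mix, and do not disturb the tape measure, the stamp or the marker.

Things in the scene. Friction and masses are not known exactly. Their poses are not given: they have to be found in the camera images.
- blue_case_c (a point): centre (29 mm above the underside) of the BLUE case, clipped onto the orange one at the start; same shape and axes; 0.3 to 0.6 kg. Hold a case by its grip rib: mid width, 14 mm thick (along y), 100 mm long along x (50 either side of the centre), from the lid at 32 mm to 55 mm above the underside, 45 mm free either side. Clipped: flat on the rails, straight above the case below
- orange_case_c (a point): centre (29 mm above the underside) of the ORANGE case, clipped onto the grey one at the start; same shape, axes and catch as the grey. Base plate 4 mm thick, 124 wide: reaches 75 mm ahead of the centre (the toes, 19 mm ahead of the body, with a bead 2 mm high and 4 mm wide along the tip) and 75 mm behind (tail ledge). 0.35 to 0.65 kg
- grey_case: the GREY case, lowest of three like stacked cases, screwed to the bench; origin at the centre of its underside. x runs from its front (hooks, robot side) to its rear (catch), y across, z up. Each case is 181 mm long (83.5 ahead of the centre, 97 behind) and 136 wide; the next case lies on its two side rails, so the stacking pitch is 58 mm; hooks stand 16 mm above the rails, catch 20 mm
- grey_hooks (a point): rail-top height, on the back of the grey case's two front hook posts, y middle (75.5 mm ahead of the centre). The posts stop the toes above 0.5 mm ahead of home. The hook lips reach 15.5 mm back over the toes, 11 mm above the rails; a bead under the lip's end leaves an 8.5 mm mouth, so beaded toes pass only while they ride on the rails (feel for it); lifted, they catch. 2 mm free either side
- grey_stops (a point): rail-top height, on the front face of the grey case's rear corner stops, y middle (76.5 mm behind the centre); the stops are 12 mm higher than the rails, so a case cannot be slid off. A clipped case comes off by swinging its tail up about its toes 10 to 14 degrees, drawing it back from the hooks by 17 mm or more with the toes on the rails, and lifting; it goes on by the same path reversed
- grey_catch (a joint): spring roller of the grey case, 0 at rest, up to 0.003 m while pushed back. Roller 18 mm across at mid rear, axis 11.5 mm above the rails, hangs over the tail ledge of the case above. Passing it takes about 8 N at the tail, up or down. A case just let go stays with its tail about 17 mm up on the roller; pressing the rear end of its grip rib down with 10 to 20 N snaps it home
- carton_top (a point): centre of the upper face of a closed brown carton, loose (0.95 kg), 241 mm (its x) by 173 mm (its y), 87.5 mm high
- tape_measure: yellow tape measure, 35 x 75 x 62 mm, bystander; origin at the underside
- stamp: rubber stamp with wooden knob, 26 x 50 x 68 mm, bystander; origin at the underside
- marker: black and white marker lying flat, 138 mm long, 12 mm thick, bystander; origin at the underside

How it is judged:
By the outcome, as a careful person would: the job done as asked, in the order asked, and still so for the second after the job is handed in, with the robot touching nothing.
It also fails if it takes over 72 s, if anything falls off the work surface, if the arm or the gripper's body presses on something with over 40 N, if the wrist force passes 120 N, or if a joint passes its speed limit or range.

## Working session

There is one attempt and no reset: what is moved stays moved. The work goes in short steps, Python scripts to look and compute and a tool call to move; the robot and the scene stay as the last step left them, time stands still between calls to the robot, and variables do not carry over. Pictures are saved under pics/ and viewed, and the job is handed in when it is done.

Besides the shell and the picture viewer there is one more tool, called by a JSON object that holds its "fn" and its "kwargs", one argument or row to a line. send_rows: Moves the arm, as the interface text tells. Its arguments: {"type":"object","properties":{"deltas":{"type":"array","items":{"type":"object","properties":{"grip":{"type":"number"},"translation":{"type":"array","items":{"type":"number"}},"twist":{"type":"array","items":{"type":"number"}}}}}},"required":["deltas"]}

```bash
mkdir -p pics
python3 - <<'E'
from workcell import bot,camera
import cv2,json
o=bot.get_obs()
for k,v in o.items(): print(k,v)
for n in("side","top","wrist"):
    c=camera(n); cv2.imwrite(f"pics/{n}0.png",c["color"]); print(n,c["intrinsics"],c["xyz"],c["rotation"])
E
```

```text
clock 0.0
joint_pos [1.15797569e+00 2.41405129e-01 3.71300630e-03 1.33518256e+00
 8.26030131e-06 1.57080248e+00]
joint_vel [-1.24150790e-04  8.01203553e-05 -8.69754774e-04  1.50050276e-04
 -7.63346840e-04  6.20915215e-04]
tau [-4.79506853e-04 -3.72317541e+01  2.52408332e+01  1.68331282e-02
 -1.09196744e-04 -9.76639996e-07]
eef_pos [0.20031375 0.45735596 0.19691266]
tool_rot [ 2.04950651e-01  9.78771756e-01 -1.01627284e-03 -2.17016402e-04]
ft_force [-0.31644821 -0.54313349 -0.3854179 ]
ft_torque [0.01390253 0.02362095 0.02262894]
grip_width 0.08545754741793925
side [[470.12212065   0.         317.27628576]
 [  0.         470.12212065 192.38354027]
 [  0.           0.           1.        ]] [ 0.87710984 -0.42702379  1.10562677] [ 0.91480106  0.31870768 -0.08655379 -0.23253577]
top [[421.6003961    0.         318.25958582]
 [  0.         421.6003961  207.09906085]
 [  0.           0.           1.        ]] [ 0.30038879 -0.02914698  1.24835057] [-0.68863974  0.71798821 -0.0721735   0.07112826]
wrist [[360.36748395   0.         320.02471279]
 [  0.         360.36748395 197.17794108]
 [  0.           0.           1.        ]] [0.13602157 0.48626493 0.37477827] [0.82824139 0.54257744 0.07559002 0.11794946]
```

View pics/side0.png

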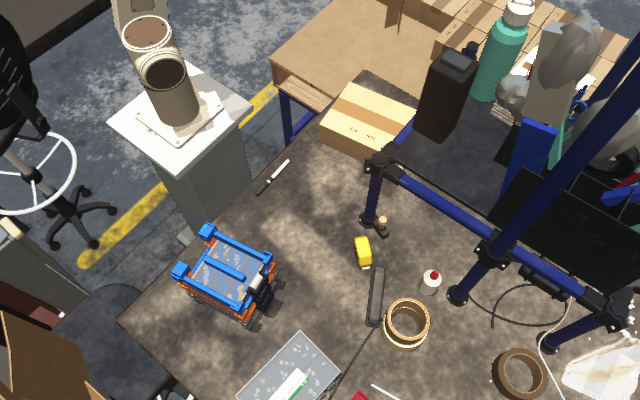

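View pics/top0.png

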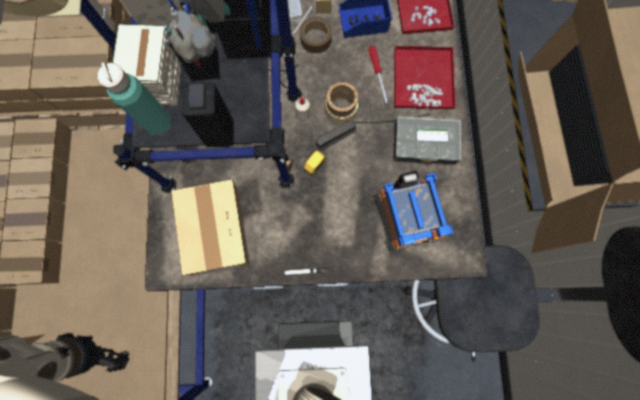

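View pics/wrist0.png

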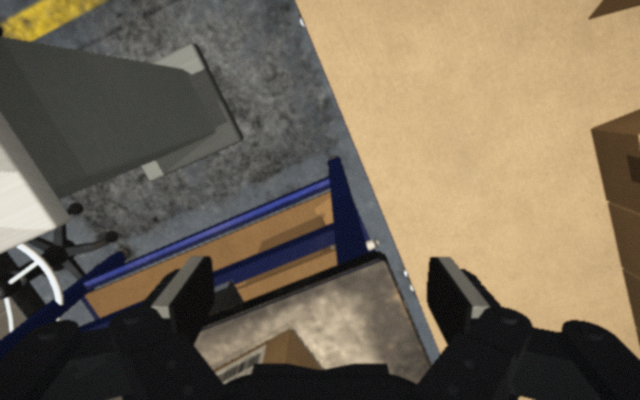

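The side view shows the stack at about (228,272), blue on top, with its catch at (262,290). The carton is at (368,118), the marker at (272,177), the stamp at (380,224) and the tape at (363,252). In the top view the stack is at (417,210) and the carton at (208,227). I'll enlarge crops to measure.

```bash
cat > h.py <<'E'
import numpy as np,cv2
from scipy.spatial.transform import Rotation as R
from workcell import bot,camera
def proj(c,P):
    P=np.atleast_2d(P); q=(P-c["xyz"])@R.from_quat(c["rotation"]).as_matrix()
    p=q@np.array(c["intrinsics"]).T; return p[:,:2]/p[:,2:]
def ray(c,uv):
    K=np.array(c["intrinsics"]); d=R.from_quat(c["rotation"]).apply(np.linalg.solve(K,[uv[0],uv[1],1])); return np.array(c["xyz"]),d/np.linalg.norm(d)
def onz(c,uv,z):
    o,d=ray(c,uv); return o+d*(z-o[2])/d[2]
def tri(*obs):
    A=np.zeros((3,3));b=np.zeros(3)
    rs=[ray(c,uv) for c,uv in obs]
    for o,d in rs:
        M=np.eye(3)-np.outer(d,d);A+=M;b+=M@o
    p=np.linalg.solve(A,b); res=[np.linalg.norm((np.eye(3)-np.outer(d,d))@(p-o)) for o,d in rs]
    return p,max(res)
def crop(c,x0,y0,w,h,s,fn):
    im=cv2.resize(c["color"][y0:y0+h,x0:x0+w],None,fx=s,fy=s,interpolation=cv2.INTER_CUBIC)
    for i in range(0,w,10): cv2.putText(im,str(x0+i),(i*s,8),0,.3,(255,255,255),1) if i%20==0 else None; cv2.line(im,(i*s,10),(i*s,14),(255,255,255),1)
    for i in range(0,h,10): cv2.putText(im,str(y0+i),(0,i*s+4),0,.3,(255,255,255),1)
    cv2.imwrite(fn,im)
def st():
    o=bot.get_obs()
    print("t",round(o["clock"],3),"p",np.round(o["eef_pos"],4),"eul",np.round(R.from_quat(o["tool_rot"]).as_matrix().T,3).tolist(),"F",np.round(o["ft_force"],1),"w",round(o["grip_width"],4),"q",np.round(o["joint_pos"],2))
    return o
E
python3 - <<'E'
from h import *
import pickle
o=st()
C={n:camera(n) for n in("side","top","wrist")}
pickle.dump(C,open("c0.pkl","wb"))
for n in C: print(n,proj(C[n],[o["eef_pos"],[0,0,0],[.4,0,0],[.4,.2,0]]).round(1).tolist())
crop(C["side"],165,215,130,120,6,"pics/s1.png")
crop(C["top"],370,165,95,90,6,"pics/t1.png")
crop(C["side"],310,70,120,100,6,"pics/s2.png")
crop(C["top"],160,170,100,110,5,"pics/t2.png")
E
```

```text
t 0.15 p [0.2004 0.4575 0.1971] eul [[-0.916, 0.401, -0.0], [0.401, 0.916, -0.002], [-0.001, -0.001, -1.0]] F [-0.   0.1 -0.4] w 0.0853 q [ 1.16  0.24  0.    1.34 -0.    1.57]
side [[328.4, 1.8], [179.8, 112.0], [282.0, 184.4], [327.4, 136.8]]
top [[117.6, 345.2], [313.4, 405.5], [308.1, 259.8], [240.3, 262.7]]
wrist [[319.2, 231.8], [-152.9, 161.8], [66.2, 432.6], [197.5, 384.0]]
```

View pics/s1.png

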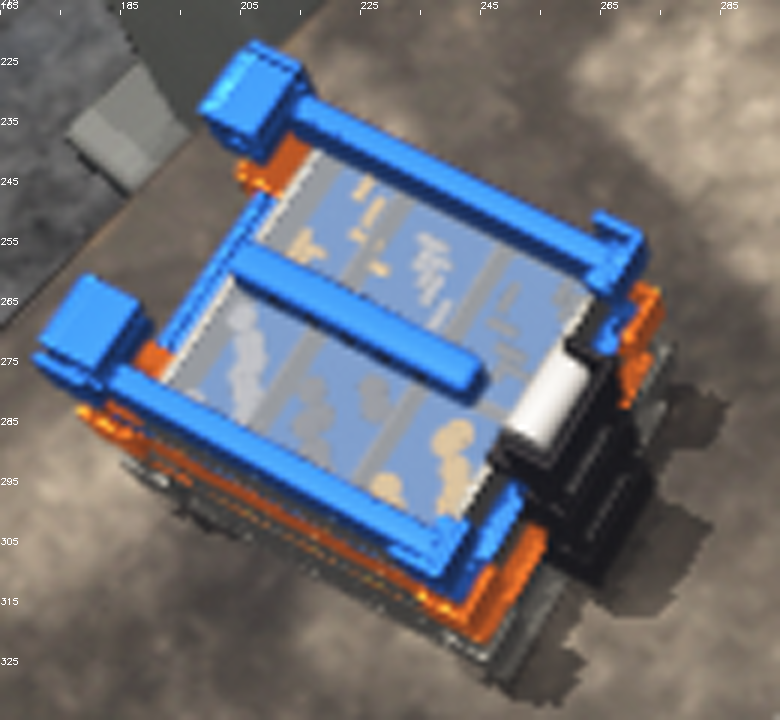

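View pics/t1.png

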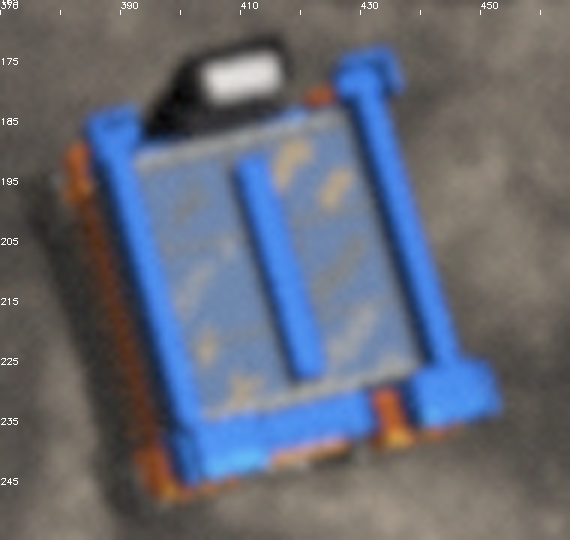

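View pics/s2.png

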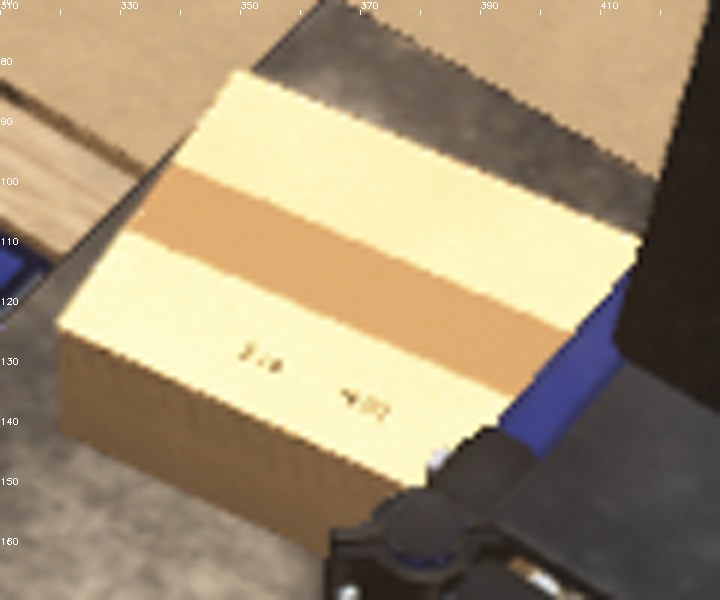

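View pics/t2.png

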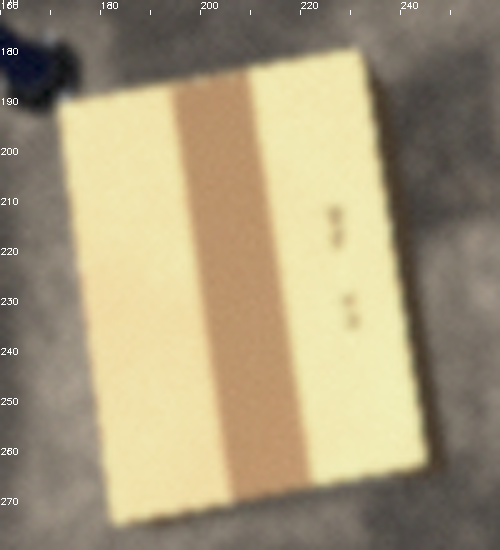

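Run:
```python
from h import *
import pickle
C=pickle.load(open("c0.pkl","rb"));s,t=C["side"],C["top"]
a,e=tri((s,(206,256)),(t,(421.5,227.5)));print("front",a.round(4),e)
b,e=tri((s,(244,275.5)),(t,(411.7,191.5)));print("rear",b.round(4),e, np.degrees(np.arctan2((b-a)[1],(b-a)[0])),np.linalg.norm(b-a))
# carton corners
S=[(349.5,82),(416,110.5),(319.5,124),(379,151.5)]
T=[(182.5,274.5),(172,190),(245.5,262.5),(231.5,179.5)]
P=[]
for x,y in zip(S,T):
    p,e=tri((s,x),(t,y));print(p.round(4),round(e,4));P.append(p)
P=np.array(P);print(P.mean(0)); print(np.linalg.norm(P[1]-P[0]),np.linalg.norm(P[3]-P[2]),np.linalg.norm(P[2]-P[0]),np.linalg.norm(P[3]-P[1]))
for i,j in((0,1),(2,3)): d=P[j]-P[i];print(np.degrees(np.arctan2(d[1],d[0])))
Q=np.array([onz(t,y,.0875) for y in T]);print(Q.round(4),Q.mean(0))
crop(s,340,160,80,120,5,"pics/s3.png");crop(s,195,245,60,45,12,"pics/s4.png");crop(t,400,180,35,60,10,"pics/t4.png")
crop(t,270,60,100,220,3,"pics/t5.png")
crop(s,240,150,60,50,10,"pics/s5.png")
```

```text
front [ 0.4585 -0.299   0.1674] 0.0016035410660010798
rear [ 0.5536 -0.281   0.1732] 0.0010999964820467818 10.719268080458741 0.0969838042022767
[0.3677 0.3431 0.0813] 0.0003
[0.5892 0.3544 0.1213] 0.0122
[0.3937 0.1709 0.0849] 0.001
[0.5993 0.178  0.1497] 0.0205
[0.48745345 0.26157349 0.10933337]
0.22539719505012448 0.21572529748550756 0.17420825117557584 0.17892803067273413
2.91766577972459
1.988291602685737
[[0.3675 0.3414 0.0875]
 [0.6062 0.3767 0.0875]
 [0.3929 0.1696 0.0875]
 [0.6299 0.208  0.0875]] [0.49911294 0.27391921 0.0875    ]
```

View pics/s4.png

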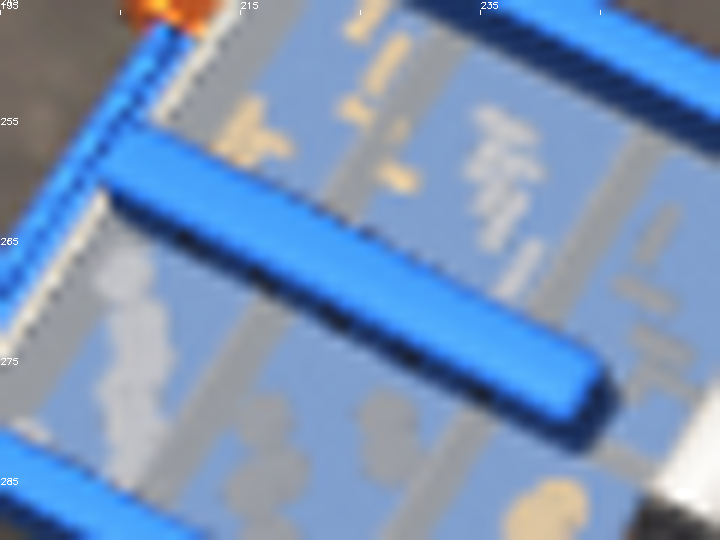

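View pics/t4.png

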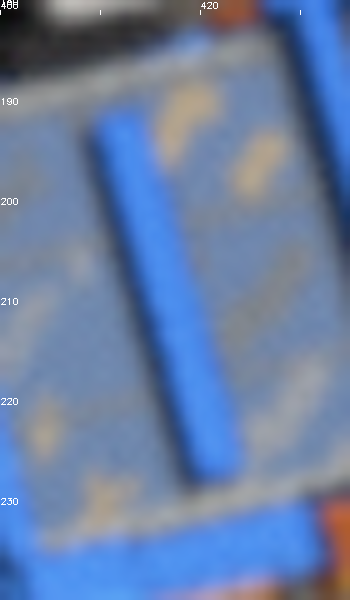

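View pics/t5.png

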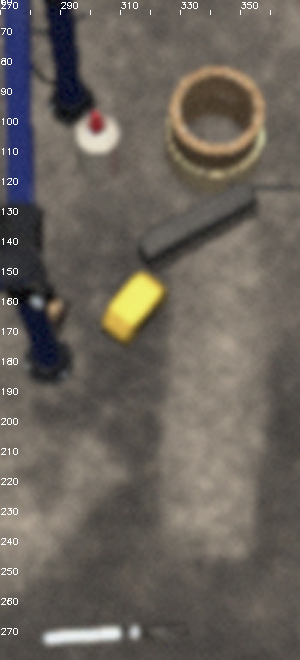

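View pics/s3.png

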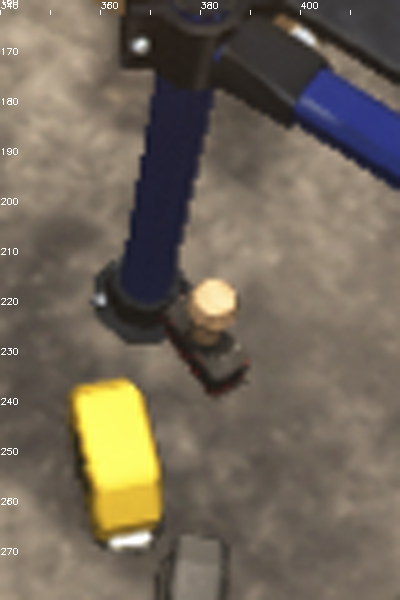

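Run:
```python
from h import *
import pickle
from scipy.optimize import least_squares
C=pickle.load(open("c0.pkl","rb"));s,t=C["side"],C["top"]
S=[(207.5,255),(203.3,260),(245.7,275),(242.9,280)]
T=[(419,228),(424,226.5),(409.5,192),(414.5,190.5)]
for x,y in zip(S,T): p,e=tri((s,x),(t,y));print(p.round(4),round(e,4))
L=np.array([[-50,7,26],[-50,-7,26],[50,7,26],[50,-7,26]])/1000.
def f(v,off=False):
    W=R.from_euler('z',v[3]).apply(L)+v[:3]
    return np.r_[proj(s,W)-S,proj(t,W)-T].ravel()
r=least_squares(f,[.5,-.29,.145,.18]);print(r.x[:3],np.degrees(r.x[3]),r.fun.reshape(-1,2).round(1).tolist())
# frame
p,e=tri((s,(383,165)),(t,(272,145)));print("joint",p,e)
p,e=tri((s,(490,247)),(t,(275,20)));print("joint2?",p,e)
for n,uv in(("post1",(285,178)),("post2",(167,185))): print(n,onz(t,uv,0).round(3))
print("side post foot",onz(s,(368,222),0))
for n,uv in(("tape",(314,166)),("stamp",(289,163)),("mark",(285,272)),("mark2",(325,271)),("greybox",(428,140)),("blacktool",(335,135))): print(n,onz(t,uv,0.03).round(3))
# table edges
for uv in((146,288),(487,277)): print("edge",onz(t,uv,0).round(3))
```

```text
[ 0.4578 -0.2941  0.1627] 0.0009
[ 0.4604 -0.3075  0.1653] 0.0001
[ 0.5538 -0.2767  0.1672] 0.0008
[ 0.557  -0.2891  0.1696] 0.0014
[ 0.50734686 -0.2916854   0.13980464] 10.537904643108483 [[-1.0, -0.7], [-0.5, -0.2], [0.6, 0.3], [-0.2, 1.1], [-0.1, -0.0], [0.1, 0.3], [-0.8, -0.5], [-0.7, -0.2]]
joint [0.65600234 0.06642128 0.27248534] 0.0063631173800683125
joint2? [0.9290698  0.02749778 0.33966829] 0.030334643872133676
post1 [0.653 0.062 0.   ]
post2 [0.646 0.423 0.   ]
side post foot [0.64822465 0.0527827  0.        ]
tape [ 0.678 -0.029  0.03 ]
stamp [0.69  0.046 0.03 ]
mark [0.366 0.067 0.03 ]
mark2 [ 0.364 -0.048  0.03 ]
greybox [ 0.746 -0.379  0.03 ]
blacktool [ 0.774 -0.097  0.03 ]
edge [0.338 0.475 0.   ]
edge [ 0.328 -0.52   0.   ]
```

```bash
cat >> h.py <<'E'
def tool(yaw,pitch=0):
    # case yaw deg; pitch deg = tail up. tool x=-case x, y=case y, z down
    Rc=R.from_euler('z',yaw,degrees=True)*R.from_euler('y',-pitch,degrees=True)
    return Rc*R.from_matrix(np.array([[-1,0,0],[0,1,0],[0,0,-1.]]).T)
def rows(p,Rt,start=None):
    o=bot.get_obs(); p0,R0=(o["eef_pos"],R.from_quat(o["tool_rot"]))
    d=R0.inv().apply(np.array(p)-p0); w=np.degrees((R0.inv()*Rt).as_rotvec())
    print("T",d.round(4).tolist(),"W",w.round(2).tolist(),"n>=",round(np.linalg.norm(d)/.0625,1),round(np.linalg.norm(w)/10.7,1))
E
python3 - <<'E'
from h import *
rows([.36,.08,.33],tool(10.5));rows([.5,-.29,.30],tool(10.5))
E
```

```text
T [-0.2977, -0.2821, -0.1323] W [-0.05, -0.01, -34.15] n>= 6.9 3.2
T [-0.5743, -0.5648, -0.1021] W [-0.05, -0.01, -34.15] n>= 13.0 3.2
```

{"fn": "send_rows", "kwargs": {
  "deltas": [
    {"grip":0.5,"translation":[-0.03,-0.03,-0.04],"twist":[0,0,-7]},
    {"grip":0.5,"translation":[-0.07,-0.065,-0.075],"twist":[0,0,-14]},
    {"grip":0.5,"translation":[-0.11,-0.105,-0.1],"twist":[0,0,-21]},
    {"grip":0.5,"translation":[-0.15,-0.145,-0.12],"twist":[0,0,-28]},
    {"grip":0.5,"translation":[-0.19,-0.185,-0.13],"twist":[0,0,-34.2]}
  ]
}}

```text
clock: 0.92
eef_pos: [0.3011, 0.2108, 0.329]
tool_rot: [-0.094, 0.996, 0.0, 0.001]
ft_force: [0.9, 0.2, -0.6]
grip_width: 0.0426
```

Run:
```python
from h import *
st();rows([.5,-.29,.32],tool(10.5))
```

```text
t 0.925 p [0.3011 0.2108 0.329 ] eul [[-0.982, -0.187, -0.002], [-0.187, 0.982, 0.0], [0.002, 0.001, -1.0]] F [ 0.9  0.2 -0.6] w 0.0426 q [ 0.61 -0.05  0.02  1.64 -0.    0.42]
T [-0.1016, -0.5293, 0.009] W [0.02, 0.13, 0.3] n>= 8.6 0.0
```

{"fn": "send_rows", "kwargs": {
  "deltas": [
    {"grip":0.5,"translation":[-0.011,-0.059,0],"twist":[0,0,0]},
    {"grip":0.5,"translation":[-0.023,-0.118,0],"twist":[0,0,0]},
    {"grip":0.5,"translation":[-0.034,-0.177,0],"twist":[0,0,0]},
    {"grip":0.5,"translation":[-0.045,-0.236,0],"twist":[0,0,0]},
    {"grip":0.5,"translation":[-0.057,-0.295,0],"twist":[0,0,0.3]}
  ]
}}

```text
clock: 1.55
eef_pos: [0.4127, -0.0703, 0.3293]
tool_rot: [-0.091, 0.996, 0.0, 0.002]
ft_force: [1.4, 0.9, 0.4]
grip_width: 0.0428
```

{"fn": "send_rows", "kwargs": {
  "deltas": [
    {"grip":0.5,"translation":[-0.011,-0.059,0],"twist":[0,0,0]},
    {"grip":0.5,"translation":[-0.023,-0.118,0],"twist":[0,0,0]},
    {"grip":0.5,"translation":[-0.034,-0.177,0],"twist":[0,0,0]},
    {"grip":0.5,"translation":[-0.045,-0.234,0.008],"twist":[0,0,0]},
    {"grip":0.5,"translation":[-0.045,-0.234,0.008],"twist":[0,0,0]}
  ]
}}

```text
clock: 2.17
eef_pos: [0.4996, -0.2956, 0.317]
tool_rot: [-0.089, 0.996, 0.002, -0.001]
ft_force: [0.9, 1.3, -0.0]
grip_width: 0.0429
```

Run:
```python
from h import *
import pickle
st();c=camera("wrist");st();pickle.dump(c,open("w1.pkl","wb"));cv2.imwrite("pics/w1.png",c["color"])
print(c["xyz"])
rows([.5,-.29,.32],tool(10.5))
```

```text
t 2.175 p [ 0.4996 -0.2956  0.317 ] eul [[-0.984, -0.177, 0.002], [-0.177, 0.984, 0.004], [-0.002, 0.003, -1.0]] F [ 0.9  1.3 -0. ] w 0.0429 q [-0.54  0.41  0.55  1.71  0.   -0.71]
t 2.225 p [ 0.4992 -0.2937  0.3186] eul [[-0.984, -0.179, 0.0], [-0.179, 0.984, 0.003], [-0.001, 0.003, -1.0]] F [-0.4  1.   0.3] w 0.0427 q [-0.53  0.4   0.54  1.71  0.   -0.71]
[ 0.43070614 -0.30837837  0.49485855]
T [-0.0014, 0.0035, -0.0014] W [0.2, -0.0, -0.2] n>= 0.1 0.0
```

View pics/w1.png

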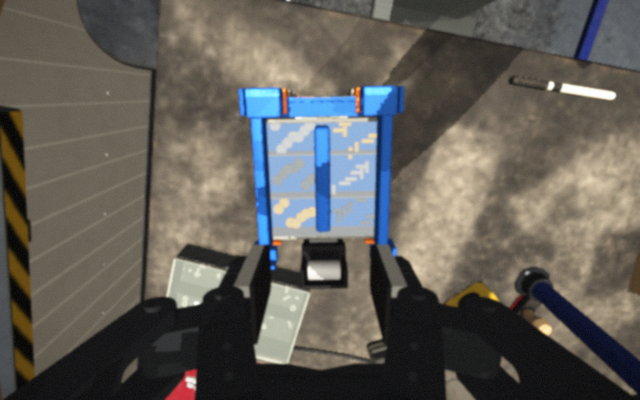

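The wrist view from above shows the blue rib from (322,127) at the front to (322,230) at the rear, and the roller at (323,270). I'll let the arm settle and take two views from different places.

Run:
```python
from h import *
import pickle
st();c=camera("wrist");st();pickle.dump(c,open("w1.pkl","wb"));crop(c,230,75,190,225,4,"pics/w1c.png");im=cv2.imread("pics/w1c.png");cv2.imwrite("pics/w1a.png",im[:560]);cv2.imwrite("pics/w1b.png",im[560:])
```

```text
t 2.225 p [ 0.4992 -0.2937  0.3186] eul [[-0.984, -0.179, 0.0], [-0.179, 0.984, 0.003], [-0.001, 0.003, -1.0]] F [-0.4  1.   0.3] w 0.0427 q [-0.53  0.4   0.54  1.71  0.   -0.71]
t 2.275 p [ 0.4992 -0.2925  0.3201] eul [[-0.984, -0.18, -0.001], [-0.18, 0.984, 0.002], [0.001, 0.003, -1.0]] F [-1.   0.2 -0.1] w 0.0425 q [-0.53  0.4   0.54  1.71  0.   -0.71]
```

{"fn": "send_rows", "kwargs": {
  "deltas": [
    {"grip":0.5,"translation":[0.015,0.05,0],"twist":[0,0,0]},
    {"grip":0.5,"translation":[0.03,0.1,0],"twist":[0,0,0]},
    {"grip":0.5,"translation":[0.03,0.1,0],"twist":[0,0,0]},
    {"grip":0.5,"translation":[0.03,0.1,0],"twist":[0,0,0]}
  ]
}}

```text
clock: 2.78
eef_pos: [0.4518, -0.1987, 0.3218]
tool_rot: [-0.092, 0.996, 0.0, 0.002]
ft_force: [0.5, -0.0, 0.3]
grip_width: 0.0428
```

Run:
```python
from h import *
import pickle
st();c=camera("wrist");st();pickle.dump(c,open("w2.pkl","wb"));cv2.imwrite("pics/w2.png",c["color"])
```

```text
t 2.775 p [ 0.4518 -0.1987  0.3218] eul [[-0.983, -0.182, -0.004], [-0.182, 0.983, 0.0], [0.004, 0.001, -1.0]] F [ 0.5 -0.   0.3] w 0.0428 q [-0.42  0.21  0.28  1.64  0.   -0.6 ]
t 2.825 p [ 0.4521 -0.1994  0.3214] eul [[-0.983, -0.181, -0.004], [-0.181, 0.983, 0.001], [0.004, 0.001, -1.0]] F [0.2 0.3 0.3] w 0.0425 q [-0.42  0.21  0.28  1.64  0.   -0.6 ]
```

View pics/w1a.png

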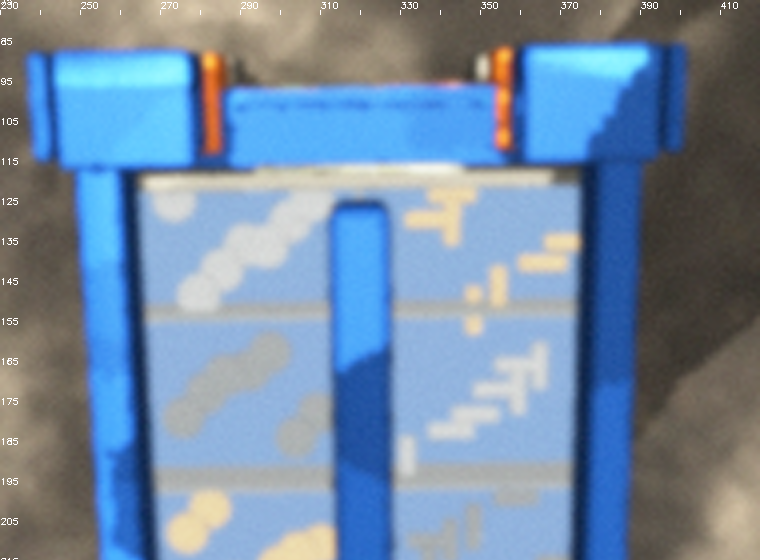

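View pics/w2.png

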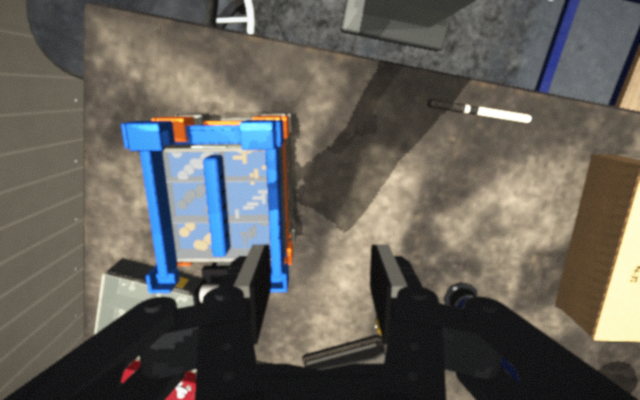

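Run:
```python
from h import *
import pickle
c=pickle.load(open("w2.pkl","rb"));crop(c,185,140,60,125,5,"pics/w2c.png")
c=pickle.load(open("w1.pkl","rb"));crop(c,280,110,80,180,4,"pics/w1d.png")
a=cv2.imread("pics/w2c.png");b=cv2.imread("pics/w1d.png");h=max(a.shape[0],b.shape[0])
out=np.zeros((h,a.shape[1]+b.shape[1],3),np.uint8);out[:a.shape[0],:a.shape[1]]=a;out[:b.shape[0],a.shape[1]:]=b;cv2.imwrite("pics/wcd.png",out[:600]);print(out.shape)
```

```text
(720, 620, 3)
```

View pics/wcd.png

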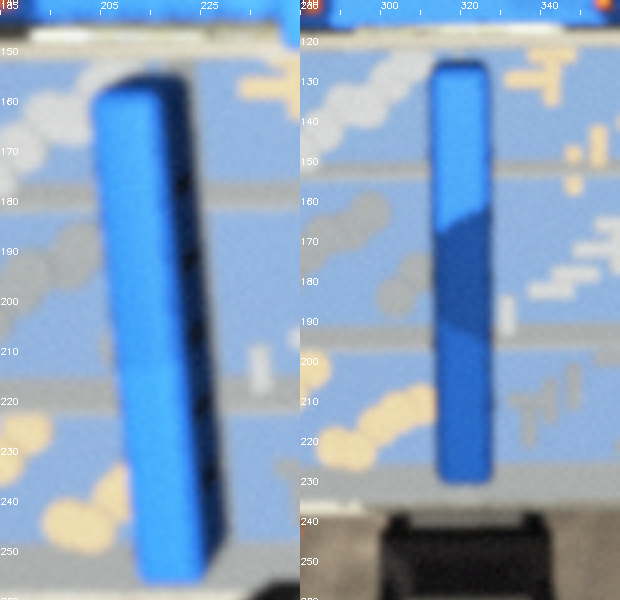

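Run:
```python
from h import *
import pickle
from scipy.optimize import least_squares
w1=pickle.load(open("w1.pkl","rb"));w2=pickle.load(open("w2.pkl","rb"))
A=[(327,126.3),(313,126.3),(328,230.9),(314.2,230.9)]
B=[(217.6,158.3),(203.6,158.7),(226.6,256.3),(212.4,256.3)]
for x,y in zip(A,B): p,e=tri((w1,x),(w2,y));print(p.round(4),round(e,4))
L=np.array([[-50,7,26],[-50,-7,26],[50,7,26],[50,-7,26]])/1000.
def f(v,zz=None):
    W=R.from_euler('z',v[3]).apply(L)+[v[0],v[1],v[2] if zz is None else zz]
    return np.r_[proj(w1,W)-A,proj(w2,W)-B].ravel()
for zz in(None,.145):
  r=least_squares(f,[.5,-.29,.145,.18],args=(zz,));print(r.x[:3],np.degrees(r.x[3]),r.fun.reshape(-1,2).round(1).tolist())
  for c,D in((w1,A),(w2,B)):
    g=lambda v:(proj(c,R.from_euler('z',v[2]).apply(L)+[v[0],v[1],.145])-D).ravel()
    q=least_squares(g,[.5,-.29,.18]);print("single",q.x[:2],np.degrees(q.x[2]))
```

```text
[ 0.4571 -0.2942  0.1689] 0.0005
[ 0.4594 -0.3065  0.1706] 0.0006
[ 0.5552 -0.2748  0.1683] 0.0001
[ 0.5566 -0.2882  0.1709] 0.0
[ 0.50739446 -0.29104878  0.14264071] 10.919075532621497 [[0.8, 0.4], [-0.8, 0.6], [0.2, 0.2], [-0.4, 0.3], [0.5, -0.6], [-0.6, -0.9], [0.0, -0.0], [0.3, 0.1]]
single [ 0.50654011 -0.29115023] 10.990160331488921
single [ 0.50696689 -0.29050054] 10.811409009936174
[ 0.50675121 -0.29082421  0.14507572] 10.903960540026397 [[1.3, -0.0], [-0.5, 0.1], [0.6, 0.5], [-0.1, 0.6], [0.2, -0.8], [-1.0, -1.1], [-0.3, 0.5], [-0.1, 0.6]]
single [ 0.50654011 -0.29115023] 10.990160331488921
single [ 0.50696689 -0.29050054] 10.811409009936174
```

```bash
cat >> h.py <<'E'
def cw(c,yaw,l,pitch=0):
    # case point (29mm above underside centre) c + local offset, with pitch tail-up
    return np.array(c)+(R.from_euler('z',yaw,degrees=True)*R.from_euler('y',-pitch,degrees=True)).apply(l)
E
python3 - <<'E'
from h import *
p=cw([.507,-.291,.145],10.85,[.028,0,.005]);print(p)
rows(p+[0,0,.07],tool(10.85));rows(p,tool(10.85))
E
```

```text
[ 0.53449945 -0.28572932  0.15      ]
T [-0.065, -0.0999, 0.1016] W [0.03, 0.21, -0.4] n>= 2.5 0.0
T [-0.0648, -0.1, 0.1716] W [0.03, 0.21, -0.4] n>= 3.3 0.0
```

{"fn": "send_rows", "kwargs": {
  "deltas": [
    {"grip":0.5,"translation":[-0.03,-0.05,0.03],"twist":[0,0,0]},
    {"grip":0.5,"translation":[-0.065,-0.1,0.07],"twist":[0,0.2,-0.4]},
    {"grip":0.5,"translation":[-0.065,-0.1,0.1],"twist":[0,0.2,-0.4]},
    {"grip":0.5,"translation":[-0.065,-0.1,0.102],"twist":[0,0.2,-0.4]},
    {"grip":0.5,"translation":[-0.065,-0.1,0.102],"twist":[0,0.2,-0.4]}
  ]
}}

```text
clock: 3.45
eef_pos: [0.5346, -0.286, 0.2207]
tool_rot: [-0.094, 0.996, 0.0, 0.0]
ft_force: [-0.3, -0.0, 0.7]
grip_width: 0.0428
```

Run:
```python
from h import *
st()
p=cw([.507,-.291,.145],10.85,[.028,0,.005])
rows(p,tool(10.85))
c=camera("wrist");cv2.imwrite("pics/w3.png",c["color"])
```

```text
t 3.45 p [ 0.5346 -0.286   0.2207] eul [[-0.982, -0.188, -0.001], [-0.188, 0.982, 0.0], [0.001, 0.0, -1.0]] F [-0.3 -0.   0.7] w 0.0428 q [-0.49  0.45  0.37  1.48  0.   -0.68]
T [0.0001, 0.0003, 0.0707] W [0.0, 0.05, -0.02] n>= 1.1 0.0
```

View pics/w3.png

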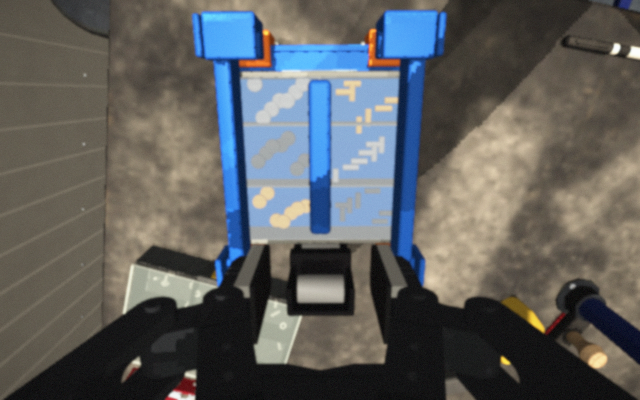

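The rib at column 320 is centred between the jaws, which span columns 250–385. I'll go down and close.

{"fn": "send_rows", "kwargs": {
  "deltas": [
    {"grip":0.5,"translation":[0,0,0.03],"twist":[0,0,0]},
    {"grip":0.5,"translation":[0,0,0.055],"twist":[0,0,0]},
    {"grip":0.5,"translation":[0,0,0.07],"twist":[0,0,0]},
    {"grip":0.5,"translation":[0,0,0.07],"twist":[0,0,0]}
  ]
}}

```text
clock: 4.0
eef_pos: [0.5351, -0.2858, 0.1524]
tool_rot: [-0.095, 0.996, -0.001, 0.001]
ft_force: [-0.3, -0.2, -0.1]
grip_width: 0.0425
```

Run:
```python
from h import *
st()
c=camera("wrist");cv2.imwrite("pics/w4.png",c["color"])
c=camera("side");crop(c,165,200,130,130,4,"pics/s6.png")
```

```text
t 4.0 p [ 0.5351 -0.2858  0.1524] eul [[-0.982, -0.189, -0.003], [-0.189, 0.982, -0.001], [0.003, -0.001, -1.0]] F [-0.3 -0.2 -0.1] w 0.0425 q [-0.49  0.47  0.22  1.32  0.   -0.68]
```

View pics/w4.png

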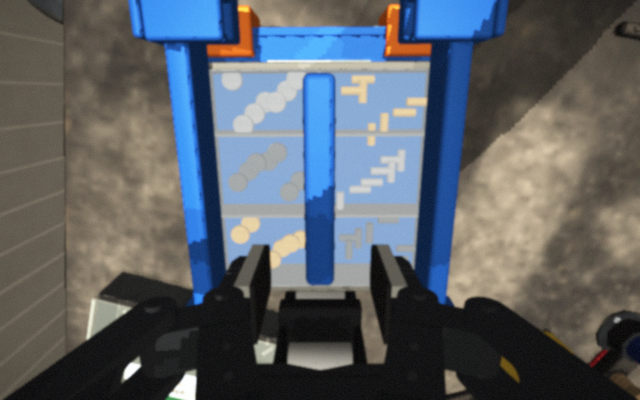

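View pics/s6.png

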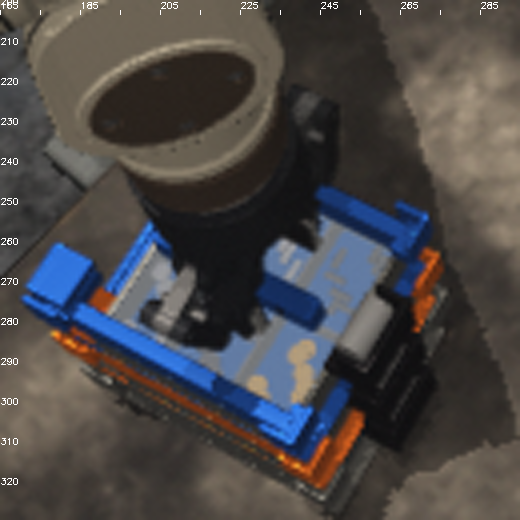

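{"fn": "send_rows", "kwargs": {
  "deltas": [
    {"grip":0.3,"translation":[0,0,0.002],"twist":[0,0,0]},
    {"grip":0,"translation":[0,0,0.002],"twist":[0,0,0]},
    {"grip":0,"translation":[0,0,0.002],"twist":[0,0,0]},
    {"grip":0,"translation":[0,0,0.002],"twist":[0,0,0]}
  ]
}}

```text
clock: 4.6
eef_pos: [0.536, -0.2864, 0.1516]
tool_rot: [-0.095, 0.996, -0.001, 0.002]
ft_force: [-0.1, 1.3, 0.1]
grip_width: 0.0001
```

Run:
```python
from h import *
st()
```

```text
t 4.6 p [ 0.536  -0.2864  0.1516] eul [[-0.982, -0.188, -0.005], [-0.188, 0.982, -0.003], [0.005, -0.002, -1.0]] F [-0.1  1.3  0.1] w 0.0001 q [-0.49  0.47  0.22  1.31  0.   -0.68]
```

Run:
```python
from h import *
import pickle
c=camera("wrist");cv2.imwrite("pics/w5.png",c["color"]);print(proj(c,st()["eef_pos"]))
c=camera("side");crop(c,165,200,130,130,4,"pics/s7.png");print(proj(c,bot.get_obs()["eef_pos"]))
```

```text
t 4.65 p [ 0.536  -0.2864  0.1515] eul [[-0.982, -0.188, -0.005], [-0.188, 0.982, -0.003], [0.005, -0.002, -1.0]] F [-0.4 -1.3  0.5] w 0.0001 q [-0.49  0.47  0.22  1.31  0.   -0.68]
[[319.66889348 231.80044712]]
[[237.09977131 275.92515631]]
```

View pics/w5.png

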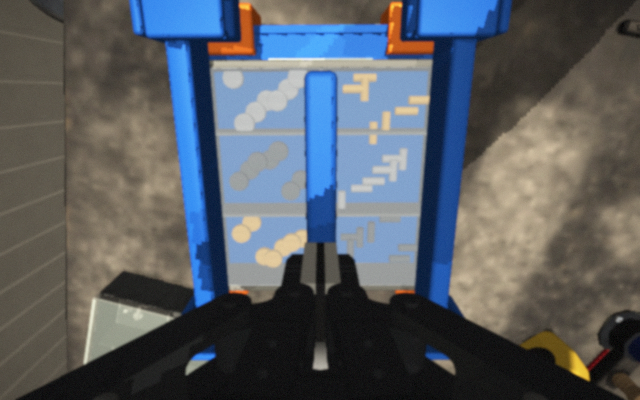

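View pics/s7.png

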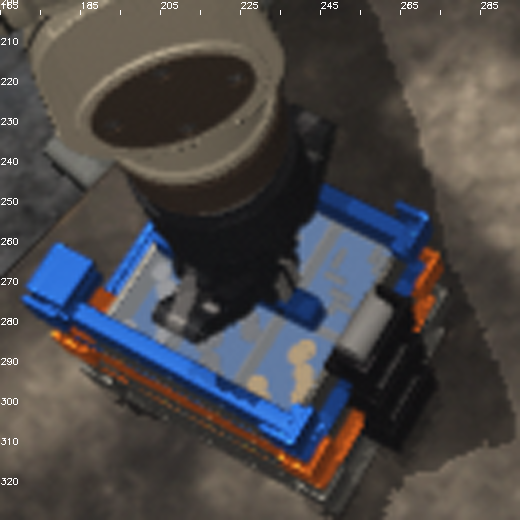

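Run:
```python
from h import *
c=camera("side");crop(c,195,235,65,50,11,"pics/s8.png")
o=st();p=o["eef_pos"];Rt=R.from_quat(o["tool_rot"])
for d in(0,-.01,-.019,-.03,-.054-.019): print(d,proj(c,p+Rt.apply([0,0,d])).round(1))
c=camera("wrist");crop(c,270,220,100,110,5,"pics/w6.png")
for d in(0,-.01,-.019,-.03,-.054-.019): print(d,proj(c,p+Rt.apply([0,0,d])).round(1))
c=camera("top");crop(c,370,165,95,90,6,"pics/t7.png")
```

```text
t 4.75 p [ 0.536  -0.2864  0.1515] eul [[-0.982, -0.188, -0.005], [-0.188, 0.982, -0.003], [0.005, -0.002, -1.0]] F [-1.2  0.5 -0.4] w -0.0 q [-0.49  0.47  0.22  1.31  0.   -0.68]
0 [[237.1 275.9]]
-0.01 [[236.3 274.4]]
-0.019 [[235.6 272.9]]
-0.03 [[234.7 271.1]]
-0.073 [[231.1 263.8]]
0 [[319.5 231.9]]
-0.01 [[319.5 239.2]]
-0.019 [[319.5 246.6]]
-0.03 [[319.4 256.6]]
-0.073 [[319.1 312.8]]
```

View pics/s8.png

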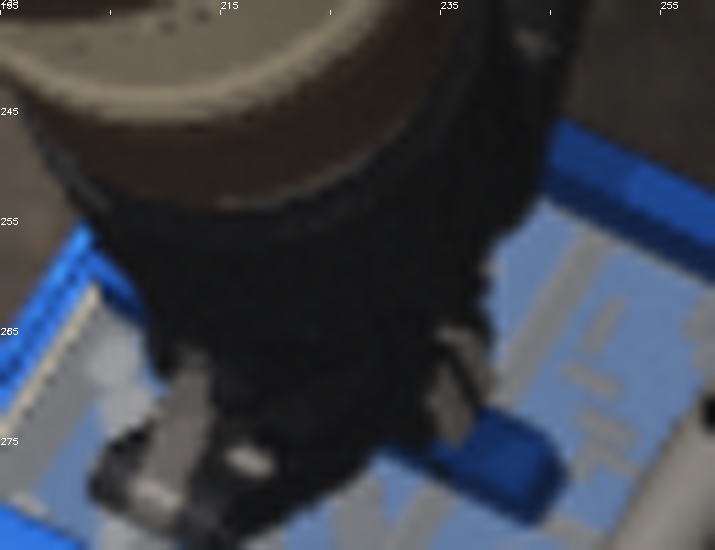

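View pics/w6.png

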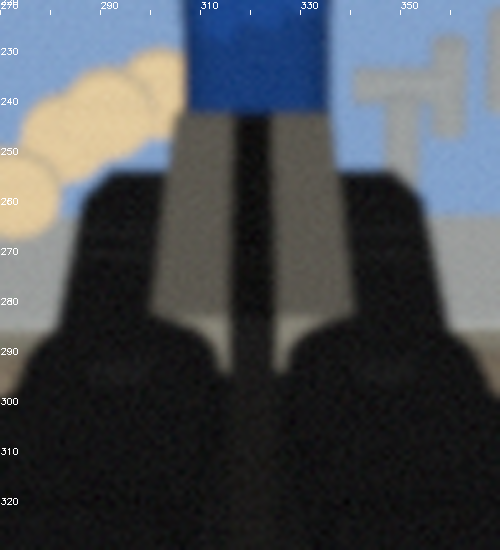

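Run:
```python
from h import *
c=camera("wrist");o=st();p=o["eef_pos"];Rt=R.from_quat(o["tool_rot"])
for x in(.011,0,-.011):
  for d in(0,-.01,-.02,-.03,-.0375,-.05): print(x,d,proj(c,p+Rt.apply([[x,-.007,d],[x,.007,d]])).round(1).tolist())
print(Rt.inv().apply(c["xyz"]-p), (Rt.inv()*R.from_quat(c["rotation"])).as_matrix().round(3))
```

```text
t 4.9 p [ 0.536  -0.2864  0.1515] eul [[-0.982, -0.188, -0.005], [-0.188, 0.982, -0.003], [0.005, -0.002, -1.0]] F [-0.7  0.5  0.9] w -0.0002 q [-0.49  0.47  0.22  1.31  0.   -0.68]
0.011 0 [[306.1, 212.1], [333.1, 212.2]]
0.011 -0.01 [[305.4, 218.6], [333.8, 218.6]]
0.011 -0.02 [[304.5, 225.7], [334.5, 225.8]]
0.011 -0.03 [[303.6, 233.7], [335.4, 233.8]]
0.011 -0.0375 [[302.8, 240.4], [336.1, 240.5]]
0.011 -0.05 [[301.2, 253.1], [337.5, 253.2]]
0 0 [[306.3, 231.9], [332.8, 232.0]]
0 -0.01 [[305.6, 239.3], [333.5, 239.3]]
0 -0.02 [[304.8, 247.5], [334.2, 247.5]]
0 -0.03 [[303.8, 256.6], [335.1, 256.7]]
0 -0.0375 [[303.1, 264.3], [335.8, 264.3]]
0 -0.05 [[301.6, 278.7], [337.1, 278.8]]
-0.011 0 [[306.5, 251.1], [332.6, 251.1]]
-0.011 -0.01 [[305.8, 259.3], [333.2, 259.4]]
-0.011 -0.02 [[305.0, 268.5], [334.0, 268.5]]
-0.011 -0.03 [[304.1, 278.7], [334.8, 278.8]]
-0.011 -0.0375 [[303.4, 287.2], [335.4, 287.2]]
-0.011 -0.05 [[302.0, 303.2], [336.7, 303.3]]
[ 0.07032357  0.00025803 -0.17777621] [[ 0.001 -0.961 -0.277]
 [ 1.     0.002 -0.   ]
 [ 0.001 -0.277  0.961]]
```

Run:
```python
from h import *
import pickle
C=pickle.load(open("c0.pkl","rb"));t=C["top"]
crop(t,50,310,100,90,8,"pics/t8.png")
p=np.array([.2004,.4575,.1971]);Rt=R.from_quat([0.2049,.97877,-.001,-.0002])
for d in(0,-.02,-.04,-.073): print(d,proj(t,p+Rt.apply([[0,0,d],[0,.0427,d],[0,-.0427,d]])).round(1).tolist())
```

```text
0 [[117.6, 345.2], [101.6, 338.4], [133.6, 352.0]]
-0.02 [[113.6, 346.2], [97.3, 339.3], [129.9, 353.2]]
-0.04 [[109.4, 347.3], [92.8, 340.2], [126.1, 354.4]]
-0.073 [[102.1, 349.1], [85.0, 341.8], [119.3, 356.5]]
```

View pics/t8.png

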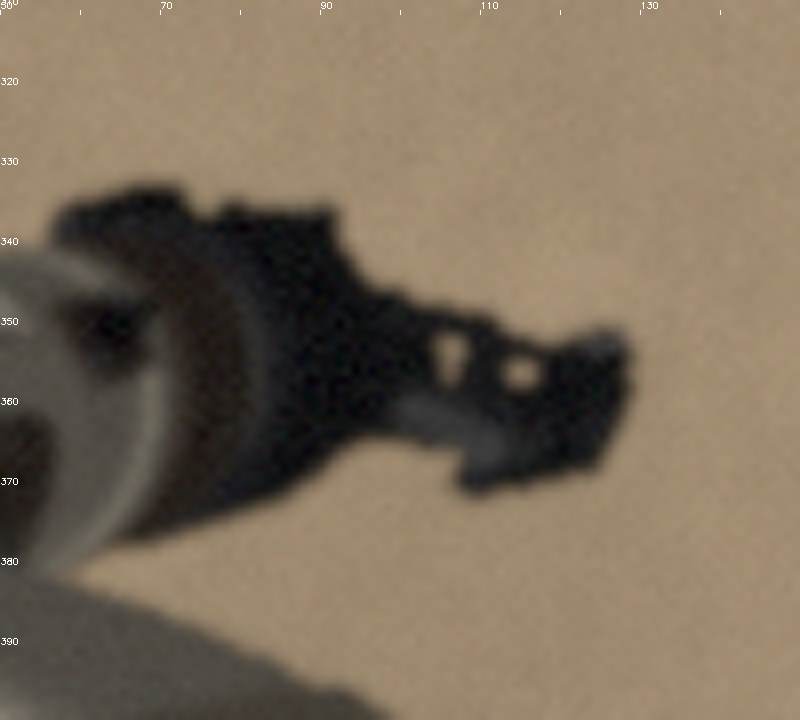

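The jaws shut on nothing. Both the wrist and top views suggest the fingertips really end above the rib, some 20 mm or more behind the reported TCP. I'll open a little and feel downward for the lid.

{"fn": "send_rows", "kwargs": {
  "deltas": [
    {"grip":0.38,"translation":[0,0,0],"twist":[0,0,0]},
    {"grip":0.38,"translation":[0,0,0],"twist":[0,0,0]},
    {"grip":0.38,"translation":[0,0,0.005],"twist":[0,0,0]},
    {"grip":0.38,"translation":[0,0,0.01],"twist":[0,0,0]},
    {"grip":0.38,"translation":[0,0,0.01],"twist":[0,0,0]}
  ]
}}

```text
clock: 5.52
eef_pos: [0.5355, -0.2861, 0.1406]
tool_rot: [-0.095, 0.996, -0.001, 0.002]
ft_force: [0.1, 0.1, 0.1]
grip_width: 0.0323
```

Run:
```python
from h import *
c=camera("wrist");o=st();cv2.imwrite("pics/w7.png",c["color"][60:360,150:500])
```

```text
t 5.575 p [ 0.5357 -0.2862  0.141 ] eul [[-0.982, -0.188, -0.004], [-0.188, 0.982, -0.002], [0.004, -0.001, -1.0]] F [-0.  -0.7  0.8] w 0.0324 q [-0.49  0.48  0.2   1.29  0.   -0.68]
```

View pics/w7.png

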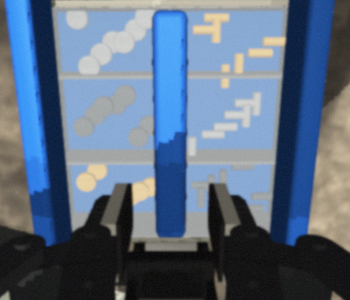

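{"fn": "send_rows", "kwargs": {
  "deltas": [
    {"grip":0.38,"translation":[0,0,0.005],"twist":[0,0,0]},
    {"grip":0.38,"translation":[0,0,0.009],"twist":[0,0,0]},
    {"grip":0.38,"translation":[0,0,0.009],"twist":[0,0,0]}
  ]
}}

```text
clock: 5.95
eef_pos: [0.5354, -0.286, 0.1314]
tool_rot: [-0.095, 0.996, -0.001, 0.001]
ft_force: [0.5, 0.7, -0.1]
grip_width: 0.0328
```

Run:
```python
from h import *
o=st()
```

```text
t 5.95 p [ 0.5354 -0.286   0.1314] eul [[-0.982, -0.188, -0.003], [-0.188, 0.982, -0.002], [0.003, -0.001, -1.0]] F [ 0.5  0.7 -0.1] w 0.0328 q [-0.49  0.48  0.18  1.27  0.   -0.68]
```

{"fn": "send_rows", "kwargs": {
  "deltas": [
    {"grip":0.38,"translation":[0,0,0.004],"twist":[0,0,0]},
    {"grip":0.38,"translation":[0,0,0.007],"twist":[0,0,0]},
    {"grip":0.38,"translation":[0,0,0.007],"twist":[0,0,0]}
  ]
}}

```text
clock: 6.32
eef_pos: [0.5351, -0.2859, 0.1239]
tool_rot: [-0.095, 0.996, -0.0, 0.001]
ft_force: [0.2, 0.3, -0.1]
grip_width: 0.0322
```

Run:
```python
from h import *
o=st()
c=camera("wrist");cv2.imwrite("pics/w8.png",c["color"])
c=camera("side");crop(c,165,200,130,130,5,"pics/s9.png")
```

```text
t 6.325 p [ 0.5351 -0.2859  0.1239] eul [[-0.982, -0.188, -0.002], [-0.188, 0.982, -0.001], [0.002, -0.001, -1.0]] F [ 0.2  0.3 -0.1] w 0.0322 q [-0.49  0.49  0.17  1.25  0.   -0.68]
```

View pics/w8.png

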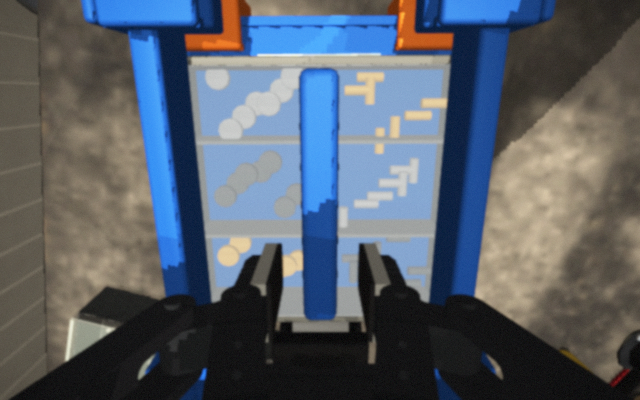

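View pics/s9.png

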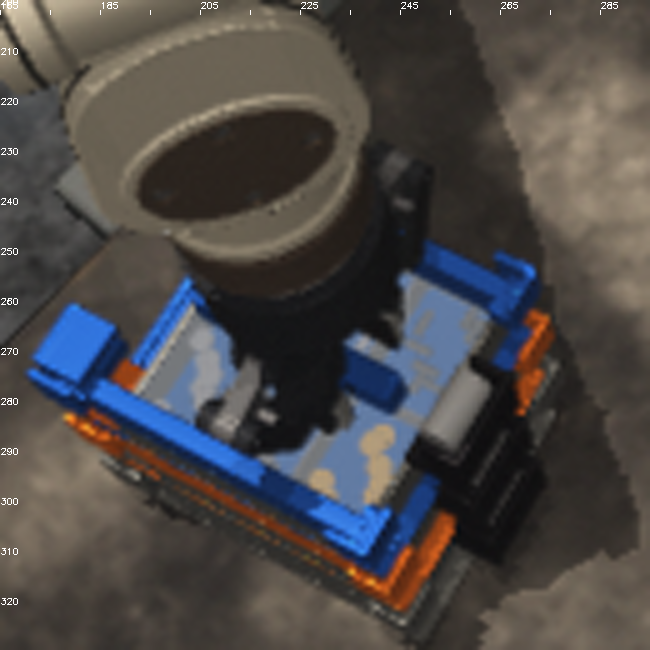

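{"fn": "send_rows", "kwargs": {
  "deltas": [
    {"grip":0.2,"translation":[0,0,0],"twist":[0,0,0]},
    {"grip":0,"translation":[0,0,0],"twist":[0,0,0]},
    {"grip":0,"translation":[0,0,0],"twist":[0,0,0]}
  ]
}}

```text
clock: 6.8
eef_pos: [0.5356, -0.2861, 0.1248]
tool_rot: [-0.095, 0.996, -0.001, 0.002]
ft_force: [-0.8, -0.4, 2.0]
grip_width: 0.0121
```

Run:
```python
from h import *
o=st()
c=camera("wrist");cv2.imwrite("pics/w9.png",c["color"])
```

```text
t 6.8 p [ 0.5356 -0.2861  0.1248] eul [[-0.982, -0.189, -0.003], [-0.189, 0.982, -0.002], [0.004, -0.001, -1.0]] F [-0.8 -0.4  2. ] w 0.0121 q [-0.49  0.49  0.17  1.25  0.   -0.68]
```

View pics/w9.png

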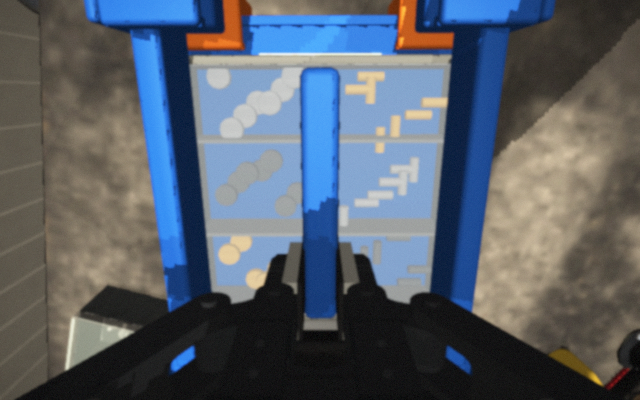

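The rib is between the pads now, at width 12 mm. Contact heights put the real tips roughly 20–40 mm behind the TCP, so the overlap is shallow. I'll reopen slightly and feel further down.

{"fn": "send_rows", "kwargs": {
  "deltas": [
    {"grip":0.33,"translation":[0,0,-0.001],"twist":[0,0,0]},
    {"grip":0.33,"translation":[0,0,0.0],"twist":[0,0,0]},
    {"grip":0.33,"translation":[0,0,0.004],"twist":[0,0,0]},
    {"grip":0.33,"translation":[0,0,0.007],"twist":[0,0,0]},
    {"grip":0.33,"translation":[0,0,0.007],"twist":[0,0,0]}
  ]
}}

```text
clock: 7.48
eef_pos: [0.5353, -0.2859, 0.1171]
tool_rot: [-0.095, 0.996, -0.0, 0.001]
ft_force: [-0.3, -0.9, -0.0]
grip_width: 0.0283
```

{"fn": "send_rows", "kwargs": {
  "deltas": [
    {"grip":0.33,"translation":[0,0,0.003],"twist":[0,0,0]},
    {"grip":0.33,"translation":[0,0,0.003],"twist":[0,0,0]}
  ]
}}

```text
clock: 7.72
eef_pos: [0.5355, -0.2861, 0.1143]
tool_rot: [-0.095, 0.996, -0.001, 0.002]
ft_force: [0.7, -0.1, 2.4]
grip_width: 0.0278
```

{"fn": "send_rows", "kwargs": {
  "deltas": [
    {"grip":0.33,"translation":[0,0,0.003],"twist":[0,0,0]},
    {"grip":0.33,"translation":[0,0,0.003],"twist":[0,0,0]}
  ]
}}

```text
clock: 7.98
eef_pos: [0.5356, -0.2861, 0.1142]
tool_rot: [-0.095, 0.996, -0.001, 0.003]
ft_force: [-3.8, 2.2, 13.2]
grip_width: 0.0284
```

Run:
```python
from h import *
o=st()
c=camera("wrist");cv2.imwrite("pics/w10.png",c["color"]);st()
```

```text
t 7.975 p [ 0.5356 -0.2861  0.1142] eul [[-0.982, -0.188, -0.005], [-0.188, 0.982, -0.003], [0.005, -0.002, -1.0]] F [-3.8  2.2 13.2] w 0.0284 q [-0.49  0.49  0.15  1.23  0.   -0.68]
t 8.025 p [ 0.5356 -0.2861  0.1142] eul [[-0.982, -0.189, -0.005], [-0.189, 0.982, -0.003], [0.005, -0.002, -1.0]] F [-4.8  2.2 14. ] w 0.0283 q [-0.49  0.49  0.15  1.23  0.   -0.68]
```

View pics/w10.png

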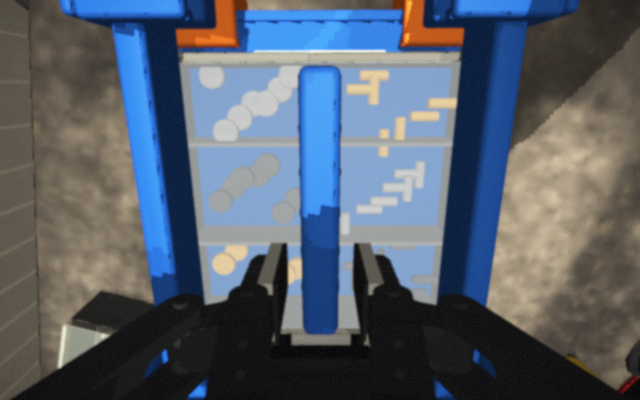

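{"fn": "send_rows", "kwargs": {
  "deltas": [
    {"grip":0.33,"translation":[0,0,-0.004],"twist":[0,0,0]},
    {"grip":0.15,"translation":[0,0,-0.005],"twist":[0,0,0]},
    {"grip":0,"translation":[0,0,-0.005],"twist":[0,0,0]},
    {"grip":0,"translation":[0,0,-0.005],"twist":[0,0,0]},
    {"grip":0,"translation":[0,0,-0.005],"twist":[0,0,0]}
  ]
}}

```text
clock: 8.65
eef_pos: [0.536, -0.2862, 0.1199]
tool_rot: [-0.095, 0.995, -0.001, 0.003]
ft_force: [-0.9, 0.5, 6.3]
grip_width: 0.0128
```

Run:
```python
from h import *
o=st()
```

```text
t 8.65 p [ 0.536  -0.2862  0.1199] eul [[-0.982, -0.189, -0.006], [-0.189, 0.982, -0.003], [0.006, -0.002, -1.0]] F [-0.9  0.5  6.3] w 0.0128 q [-0.49  0.49  0.16  1.24  0.   -0.68]
```

{"fn": "send_rows", "kwargs": {
  "deltas": [
    {"grip":0,"translation":[0.0003,0,-0.0055],"twist":[0,-3,0]},
    {"grip":0,"translation":[0.001,0,-0.011],"twist":[0,-6,0]},
    {"grip":0,"translation":[0.002,0,-0.0163],"twist":[0,-9,0]},
    {"grip":0,"translation":[0.003,0,-0.0216],"twist":[0,-12,0]},
    {"grip":0,"translation":[0.003,0,-0.0216],"twist":[0,-12,0]}
  ]
}}

```text
clock: 9.28
eef_pos: [0.5325, -0.2864, 0.1407]
tool_rot: [-0.094, 0.99, 0.009, 0.107]
ft_force: [2.8, 1.0, -4.0]
grip_width: 0.0128
```

Run:
```python
from h import *
o=st()
c=camera("wrist");cv2.imwrite("pics/w11.png",c["color"])
c=camera("side");crop(c,165,200,130,130,5,"pics/s11.png")
```

```text
t 9.275 p [ 0.5325 -0.2864  0.1407] eul [[-0.959, -0.184, -0.214], [-0.188, 0.982, -0.002], [0.21, 0.038, -0.977]] F [ 2.8  1.  -4. ] w 0.0128 q [-0.58  0.34 -0.03  1.04  0.15 -0.75]
```

View pics/w11.png

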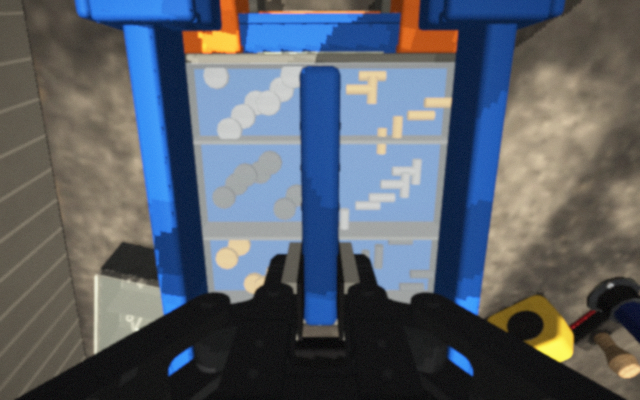

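View pics/s11.png

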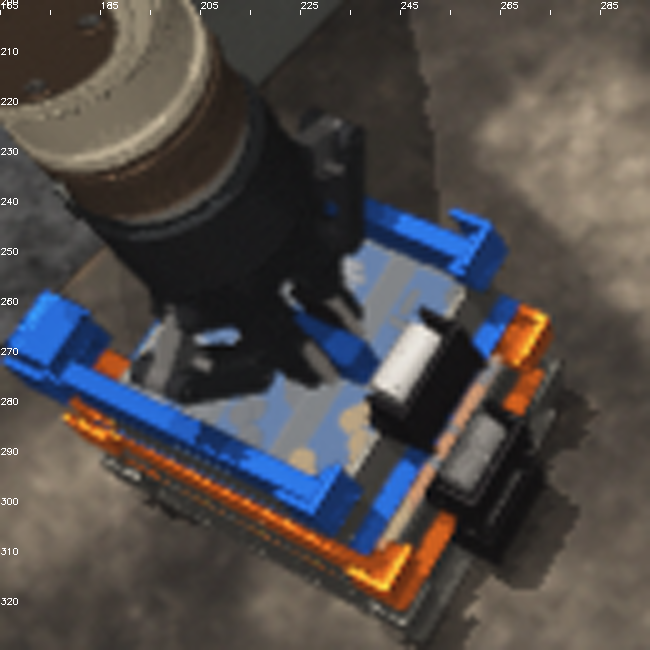

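{"fn": "send_rows", "kwargs": {
  "deltas": [
    {"grip":0,"translation":[-0.005,0,0.001],"twist":[0,0,0]},
    {"grip":0,"translation":[-0.01,0,0.002],"twist":[0,0,0]},
    {"grip":0,"translation":[-0.016,0,0.0034],"twist":[0,0,0]},
    {"grip":0,"translation":[-0.0205,0,0.0044],"twist":[0,0,0]},
    {"grip":0,"translation":[-0.0205,0,0.0044],"twist":[0,0,0]}
  ]
}}

```text
clock: 10.0
eef_pos: [0.5543, -0.2822, 0.1407]
tool_rot: [-0.095, 0.99, 0.009, 0.107]
ft_force: [-0.6, -0.1, -0.1]
grip_width: 0.0125
```

Run:
```python
from h import *
o=st()
c=camera("side");crop(c,165,200,130,130,5,"pics/s12.png")
```

```text
t 10.0 p [ 0.5543 -0.2822  0.1407] eul [[-0.959, -0.186, -0.213], [-0.19, 0.982, -0.002], [0.21, 0.038, -0.977]] F [-0.6 -0.1 -0.1] w 0.0125 q [-0.55  0.38  0.02  1.05  0.14 -0.73]
```

View pics/s12.png

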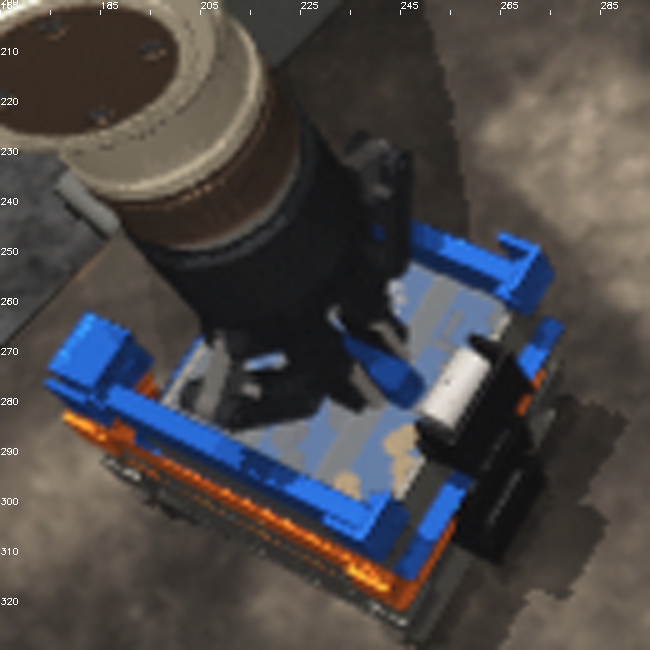

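{"fn": "send_rows", "kwargs": {
  "deltas": [
    {"grip":0,"translation":[-0.001,0,-0.005],"twist":[0,0,0]},
    {"grip":0,"translation":[-0.0025,0,-0.012],"twist":[0,0,0]},
    {"grip":0,"translation":[-0.0045,0,-0.02],"twist":[0,0,0]}
  ]
}}

```text
clock: 10.42
eef_pos: [0.5543, -0.2821, 0.1617]
tool_rot: [-0.095, 0.99, 0.009, 0.107]
ft_force: [-0.3, 0.1, -4.0]
grip_width: 0.0122
```

Run:
```python
from h import *
o=st()
p=o["eef_pos"];rows(p+[0,0,.07],tool(10.9,12));rows([.5343,-.15,.24],tool(10.9,0)); rows([.5293,-.054,.24],tool(10.9,0))
```

```text
t 10.425 p [ 0.5543 -0.2821  0.1617] eul [[-0.959, -0.186, -0.214], [-0.189, 0.982, -0.002], [0.21, 0.038, -0.977]] F [-0.3  0.1 -4. ] w 0.0122 q [-0.55  0.36  0.05  1.1   0.14 -0.73]
T [-0.015, -0.0002, -0.0684] W [-0.13, 0.33, 0.04] n>= 1.1 0.0
T [-0.022, 0.1333, -0.0756] W [-0.13, 12.33, 0.03] n>= 2.5 1.2
T [-0.0351, 0.2285, -0.073] W [-0.13, 12.33, 0.03] n>= 3.9 1.2
```

{"fn": "send_rows", "kwargs": {
  "deltas": [
    {"grip":0,"translation":[-0.01,0.01,-0.045],"twist":[0,0,0]},
    {"grip":0,"translation":[-0.018,0.05,-0.075],"twist":[0,5,0]},
    {"grip":0,"translation":[-0.025,0.105,-0.075],"twist":[0,10,0]},
    {"grip":0,"translation":[-0.03,0.165,-0.074],"twist":[0,12,0]},
    {"grip":0,"translation":[-0.035,0.2285,-0.073],"twist":[0,12,0]}
  ]
}}

```text
clock: 11.05
eef_pos: [0.5304, -0.0532, 0.2404]
tool_rot: [-0.095, 0.995, -0.001, 0.004]
ft_force: [1.4, 0.8, -4.5]
grip_width: 0.0128
```

Run:
```python
from h import *
o=st()
rows([.5293,-.054,.03],tool(10.9,.3));rows([.5293,-.054,.01],tool(10.9,.3))
```

```text
t 11.05 p [ 0.5304 -0.0532  0.2404] eul [[-0.982, -0.189, -0.008], [-0.189, 0.982, -0.002], [0.008, -0.001, -1.0]] F [ 1.4  0.8 -4.5] w 0.0128 q [-0.1   0.29  0.18  1.45  0.   -0.29]
T [0.0028, -0.0002, 0.2104] W [-0.12, 0.13, 0.01] n>= 3.4 0.0
T [0.0029, -0.0001, 0.2304] W [-0.12, 0.13, 0.01] n>= 3.7 0.0
```

{"fn": "send_rows", "kwargs": {
  "deltas": [
    {"grip":0,"translation":[0.001,0,0.055],"twist":[0,0,0]},
    {"grip":0,"translation":[0.0015,0,0.11],"twist":[0,0,0]},
    {"grip":0,"translation":[0.002,0,0.16],"twist":[0,0,0]},
    {"grip":0,"translation":[0.0025,0,0.195],"twist":[0,0,0]},
    {"grip":0,"translation":[0.003,0,0.207],"twist":[0,0,0]}
  ]
}}

```text
clock: 11.68
eef_pos: [0.5276, -0.0536, 0.0317]
tool_rot: [-0.095, 0.995, -0.0, 0.002]
ft_force: [-0.3, -0.1, -3.3]
grip_width: 0.0127
```

Run:
```python
from h import *
o=st()
c=camera("side");crop(c,205,140,180,150,4,"pics/s13.png")
```

```text
t 11.675 p [ 0.5276 -0.0536  0.0317] eul [[-0.982, -0.189, -0.004], [-0.189, 0.982, -0.001], [0.004, 0.0, -1.0]] F [-0.3 -0.1 -3.3] w 0.0127 q [-0.1   0.43 -0.19  0.95  0.   -0.29]
```

View pics/s13.png

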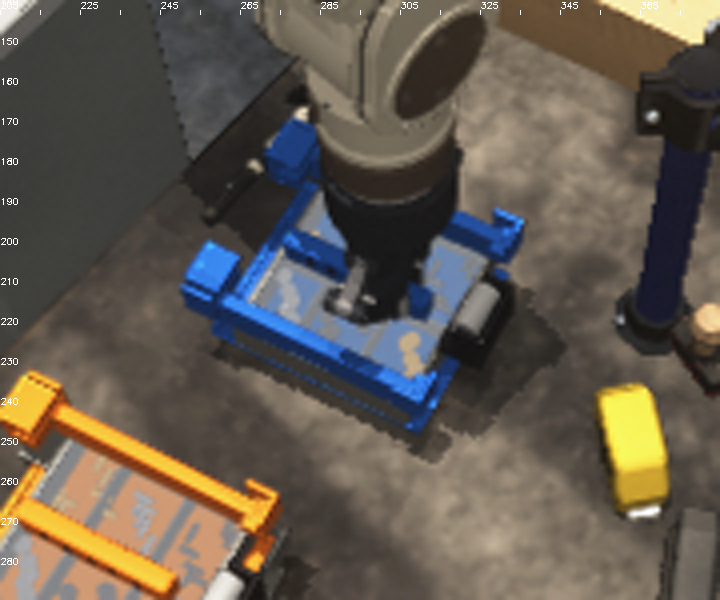

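{"fn": "send_rows", "kwargs": {
  "deltas": [
    {"grip":0,"translation":[0,0,0.012],"twist":[0,0,0]},
    {"grip":0,"translation":[0,0,0.022],"twist":[0,0,0]},
    {"grip":0,"translation":[0,0,0.026],"twist":[0,0,0]},
    {"grip":0,"translation":[0,0,0.028],"twist":[0,0,0]}
  ]
}}

```text
clock: 12.22
eef_pos: [0.5281, -0.0537, 0.0038]
tool_rot: [-0.095, 0.995, -0.0, 0.003]
ft_force: [-4.7, 0.5, 9.5]
grip_width: 0.0124
```

Run:
```python
from h import *
o=st()
```

```text
t 12.225 p [ 0.5281 -0.0537  0.0038] eul [[-0.982, -0.189, -0.005], [-0.189, 0.982, -0.001], [0.005, 0.0, -1.0]] F [-4.7  0.5  9.5] w 0.0124 q [-0.1   0.46 -0.22  0.88  0.   -0.29]
```

{"fn": "send_rows", "kwargs": {
  "deltas": [
    {"grip":0.4,"translation":[0,0,-0.001],"twist":[0,0,0]},
    {"grip":0.4,"translation":[0,0,-0.001],"twist":[0,0,0]},
    {"grip":0.4,"translation":[0,0,-0.02],"twist":[0,0,0]},
    {"grip":0.4,"translation":[0,0,-0.07],"twist":[0,0,0]},
    {"grip":0.4,"translation":[0,0,-0.13],"twist":[0,0,0]}
  ]
}}

```text
clock: 12.85
eef_pos: [0.5268, -0.0536, 0.1348]
tool_rot: [-0.095, 0.995, -0.0, 0.002]
ft_force: [1.0, -0.4, 0.2]
grip_width: 0.0342
```

Run:
```python
from h import *
o=st()
c=camera("side");crop(c,165,140,200,150,4,"pics/s14.png")
# orange target over
p=cw([.507,-.291,.087],10.85,[.0293,0,.046]); rows(p+[-.03,.03,.13],tool(10.85)); rows([.52,-.2,.27],tool(10.85))
```

```text
t 12.85 p [ 0.5268 -0.0536  0.1348] eul [[-0.982, -0.189, -0.004], [-0.189, 0.982, -0.0], [0.004, 0.0, -1.0]] F [ 1.  -0.4  0.2] w 0.0342 q [-0.1   0.33 -0.04  1.2   0.   -0.29]
T [0.062, -0.1932, -0.1187] W [-0.29, 1.07, 0.06] n>= 3.8 0.1
T [0.0374, -0.1415, -0.1255] W [-0.29, 1.07, 0.06] n>= 3.1 0.1
```

View pics/s14.png

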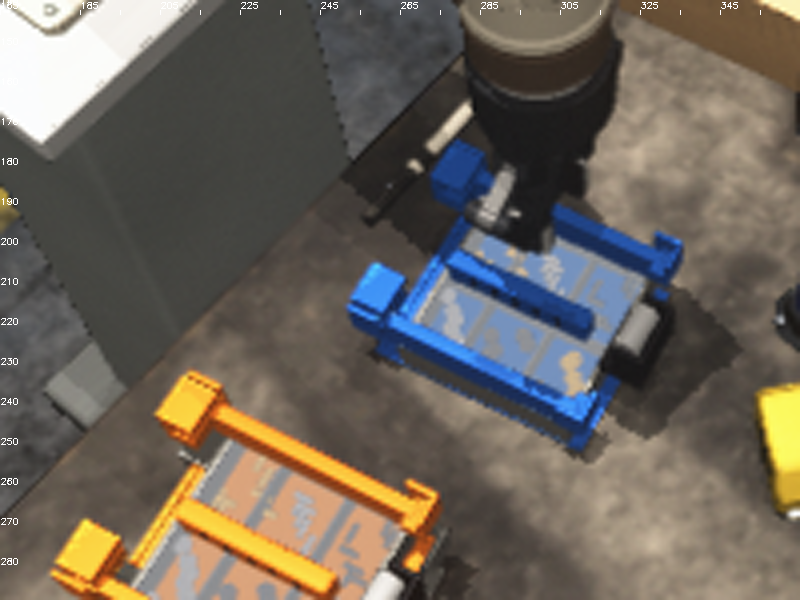

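Run:
```python
from h import *
p=cw([.507,-.291,.087],10.85,[.0293,0,-.025]);print(p); rows([.5358,-.2855,.19],tool(10.85))
```

```text
[ 0.53577621 -0.28548461  0.062     ]
T [0.0395, -0.228, -0.0451] W [-0.29, 1.07, 0.06] n>= 3.8 0.1
```

{"fn": "send_rows", "kwargs": {
  "deltas": [
    {"grip":0.4,"translation":[0.01,-0.055,-0.03],"twist":[0,0,0]},
    {"grip":0.4,"translation":[0.02,-0.115,-0.045],"twist":[0,0,0]},
    {"grip":0.4,"translation":[0.03,-0.175,-0.045],"twist":[0,0,0]},
    {"grip":0.4,"translation":[0.037,-0.225,-0.045],"twist":[0,0,0]},
    {"grip":0.4,"translation":[0.037,-0.228,-0.045],"twist":[0,0,0]}
  ]
}}

```text
clock: 13.52
eef_pos: [0.5381, -0.2891, 0.1899]
tool_rot: [-0.092, 0.996, -0.002, 0.01]
ft_force: [0.6, 0.3, 0.3]
grip_width: 0.0345
```

Run:
```python
from h import *
import pickle
st()
camera("top")
c=camera("wrist");pickle.dump(c,open("w15.pkl","wb"));cv2.imwrite("pics/w15.png",c["color"])
st();rows([.5358,-.2855,.062],tool(10.85))
L=np.array([[-50,7,26],[-50,-7,26],[50,7,26],[50,-7,26]])/1000.
print(proj(c,R.from_euler('z',10.9,degrees=True).apply(L)+[.507,-.291,.087]).round(1).tolist())
crop(c,270,60,110,150,4,"pics/w15c.png")
```

```text
t 13.525 p [ 0.5381 -0.2891  0.1899] eul [[-0.983, -0.184, -0.02], [-0.184, 0.983, -0.007], [0.02, -0.003, -1.0]] F [0.6 0.3 0.3] w 0.0345 q [-0.5   0.45  0.29  1.39  0.01 -0.68]
t 13.625 p [ 0.5382 -0.2856  0.1899] eul [[-0.982, -0.188, -0.019], [-0.188, 0.982, -0.005], [0.019, -0.001, -1.0]] F [-0.   0.2  0.7] w 0.034 q [-0.49  0.45  0.28  1.39  0.01 -0.68]
T [0.0047, 0.0012, 0.1278] W [-0.27, 1.09, -0.04] n>= 2.0 0.1
[[334.0, 73.8], [313.0, 73.9], [332.8, 215.3], [314.0, 215.3]]
```

View pics/w15.png

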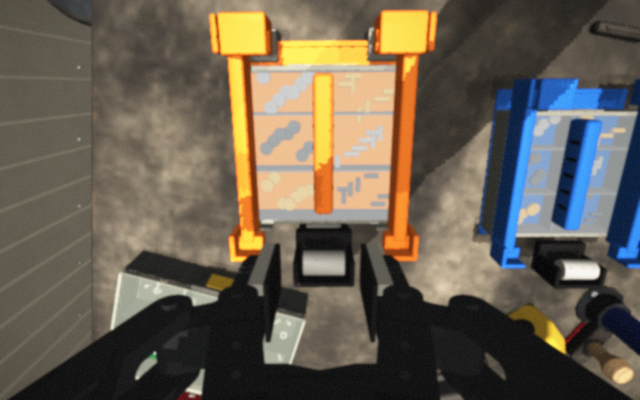

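The orange rib lies where predicted, with corners at about (314–333, 73) and (314–333, 215). Going down with the 1° tilt corrected.

{"fn": "send_rows", "kwargs": {
  "deltas": [
    {"grip":0.37,"translation":[0.002,0.001,0.04],"twist":[-0.3,1.1,0]},
    {"grip":0.37,"translation":[0.004,0.001,0.08],"twist":[-0.3,1.1,0]},
    {"grip":0.37,"translation":[0.0047,0.0012,0.11],"twist":[-0.3,1.1,0]},
    {"grip":0.37,"translation":[0.0047,0.0012,0.126],"twist":[-0.3,1.1,0]},
    {"grip":0.37,"translation":[0.0047,0.0012,0.1275],"twist":[-0.3,1.1,0]}
  ]
}}

```text
clock: 14.25
eef_pos: [0.5356, -0.2841, 0.0617]
tool_rot: [-0.095, 0.995, 0.001, -0.001]
ft_force: [0.9, -0.7, -0.4]
grip_width: 0.0315
```

Run:
```python
from h import *
st();rows([.5358,-.2855,.062],tool(10.85,.3))
c=camera("wrist");cv2.imwrite("pics/w16.png",c["color"])
```

```text
t 14.25 p [ 0.5356 -0.2841  0.0617] eul [[-0.982, -0.189, 0.001], [-0.189, 0.982, 0.002], [-0.002, 0.001, -1.0]] F [ 0.9 -0.7 -0.4] w 0.0315 q [-0.49  0.54  0.08  1.12  0.   -0.68]
T [0.0001, -0.0014, -0.0003] W [0.1, -0.38, 0.06] n>= 0.0 0.0
```

View pics/w16.png

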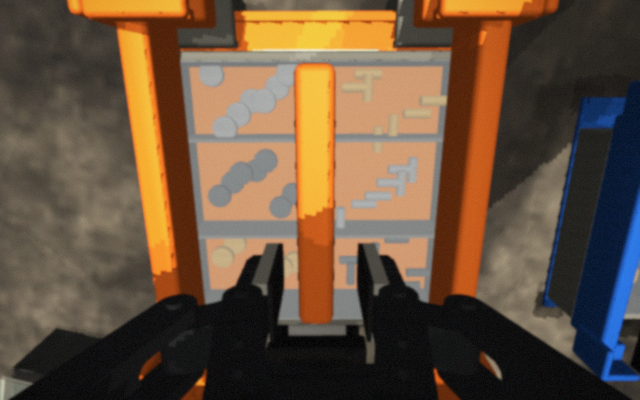

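{"fn": "send_rows", "kwargs": {
  "deltas": [
    {"grip":0.33,"translation":[0,-0.0014,0],"twist":[0,-0.3,0]},
    {"grip":0.15,"translation":[0,-0.0014,0],"twist":[0,-0.3,0]},
    {"grip":0,"translation":[0,-0.0014,0],"twist":[0,-0.3,0]},
    {"grip":0,"translation":[0,-0.0014,0],"twist":[0,-0.3,0]}
  ]
}}

```text
clock: 14.8
eef_pos: [0.5376, -0.2863, 0.0645]
tool_rot: [-0.095, 0.995, -0.0, 0.004]
ft_force: [-0.9, 1.4, 5.4]
grip_width: 0.0124
```

Run:
```python
from h import *
st()
```

```text
t 14.8 p [ 0.5376 -0.2863  0.0645] eul [[-0.982, -0.189, -0.008], [-0.189, 0.982, -0.001], [0.008, 0.001, -1.0]] F [-0.9  1.4  5.4] w 0.0124 q [-0.49  0.53  0.08  1.11  0.   -0.68]
```

{"fn": "send_rows", "kwargs": {
  "deltas": [
    {"grip":0,"translation":[0.0005,0,-0.0055],"twist":[0,-3,0]},
    {"grip":0,"translation":[0.0013,0,-0.011],"twist":[0,-6,0]},
    {"grip":0,"translation":[0.0023,0,-0.0165],"twist":[0,-9,0]},
    {"grip":0,"translation":[0.0037,0,-0.0219],"twist":[0,-12,0]},
    {"grip":0,"translation":[0.0037,0,-0.0219],"twist":[0,-12,0]}
  ]
}}

```text
clock: 15.42
eef_pos: [0.534, -0.2867, 0.0867]
tool_rot: [-0.094, 0.99, 0.01, 0.109]
ft_force: [4.8, 2.5, -5.6]
grip_width: 0.0123
```

Run:
```python
from h import *
o=st()
c=camera("wrist");cv2.imwrite("pics/w17.png",c["color"])
c=camera("side");crop(c,165,200,130,130,5,"pics/s17.png")
```

```text
t 15.425 p [ 0.534  -0.2867  0.0867] eul [[-0.958, -0.184, -0.218], [-0.189, 0.982, -0.0], [0.214, 0.041, -0.976]] F [ 4.8  2.5 -5.6] w 0.0123 q [-0.58  0.39 -0.11  0.91  0.15 -0.75]
```

View pics/s17.png

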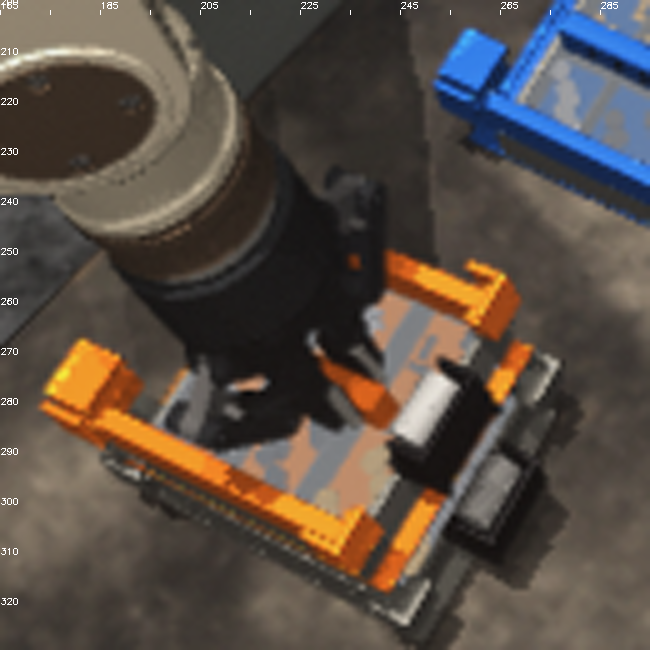

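View pics/w17.png

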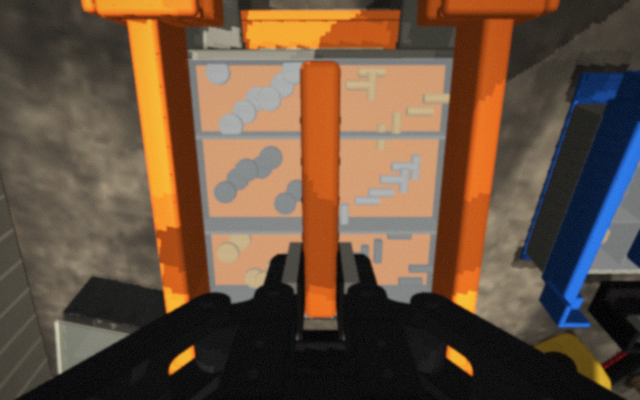

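The orange tail is up past the roller, with the swing at about 12.5° and no slip. Now I'll draw it back.

{"fn": "send_rows", "kwargs": {
  "deltas": [
    {"grip":0,"translation":[-0.005,0,0.0011],"twist":[0,0,0]},
    {"grip":0,"translation":[-0.01,0,0.0022],"twist":[0,0,0]},
    {"grip":0,"translation":[-0.016,0,0.0035],"twist":[0,0,0]},
    {"grip":0,"translation":[-0.0205,0,0.0045],"twist":[0,0,0]},
    {"grip":0,"translation":[-0.0205,0,0.0045],"twist":[0,0,0]}
  ]
}}

```text
clock: 16.15
eef_pos: [0.5557, -0.2825, 0.0864]
tool_rot: [-0.095, 0.989, 0.01, 0.109]
ft_force: [0.1, 0.5, -3.5]
grip_width: 0.0123
```

{"fn": "send_rows", "kwargs": {
  "deltas": [
    {"grip":0,"translation":[-0.001,0,-0.005],"twist":[0,0,0]},
    {"grip":0,"translation":[-0.0025,0,-0.012],"twist":[0,0,0]},
    {"grip":0,"translation":[-0.0045,0,-0.02],"twist":[0,0,0]}
  ]
}}

```text
clock: 16.52
eef_pos: [0.5557, -0.2825, 0.1075]
tool_rot: [-0.095, 0.989, 0.01, 0.109]
ft_force: [0.7, -0.4, -4.8]
grip_width: 0.0124
```

Run:
```python
from h import *
o=st();p=o["eef_pos"]
rows(p+[0,0,.06],tool(10.9,12.5));rows([.50,-.1,.27],tool(10.9,.4));rows([.47,.02,.27],tool(9,.4))
```

```text
t 16.525 p [ 0.5557 -0.2825  0.1075] eul [[-0.958, -0.185, -0.217], [-0.19, 0.982, -0.0], [0.213, 0.041, -0.976]] F [ 0.7 -0.4 -4.8] w 0.0124 q [-0.55  0.4  -0.03  0.97  0.15 -0.73]
T [-0.013, -0.0, -0.0586] W [-0.01, 0.03, 0.05] n>= 1.0 0.0
T [-0.0157, 0.1897, -0.163] W [-0.01, 12.13, 0.05] n>= 4.0 1.1
T [-0.0092, 0.3132, -0.1645] W [0.2, 12.13, 1.94] n>= 5.7 1.1
```

{"fn": "send_rows", "kwargs": {
  "deltas": [
    {"grip":0,"translation":[-0.013,0,-0.058],"twist":[0,0,0]},
    {"grip":0,"translation":[-0.015,0.03,-0.11],"twist":[0,4,0]},
    {"grip":0,"translation":[-0.016,0.085,-0.145],"twist":[0,8,0]},
    {"grip":0,"translation":[-0.016,0.14,-0.163],"twist":[0,12,0]},
    {"grip":0,"translation":[-0.0145,0.2,-0.163],"twist":[0,12,0.5]}
  ]
}}

```text
clock: 17.15
eef_pos: [0.499, -0.0885, 0.2726]
tool_rot: [-0.091, 0.996, 0.0, 0.008]
ft_force: [0.9, 0.0, -5.8]
grip_width: 0.0123
```

Run:
```python
from h import *
o=st();p=o["eef_pos"]
rows([.49,.1,.265],tool(8.5,.4));rows([.5207,.2776,.25],tool(8.5,.4))
c=camera("wrist");cv2.imwrite("pics/w18.png",c["color"])
```

```text
t 17.15 p [ 0.499  -0.0885  0.2726] eul [[-0.983, -0.181, -0.016], [-0.181, 0.983, -0.001], [0.015, 0.002, -1.0]] F [ 0.9  0.  -5.8] w 0.0123 q [-0.18  0.22  0.17  1.51  0.   -0.36]
T [-0.0251, 0.187, 0.0079] W [-0.02, 0.49, 1.93] n>= 3.0 0.2
T [-0.0872, 0.3562, 0.0237] W [-0.02, 0.49, 1.93] n>= 5.9 0.2
```

View pics/w18.png

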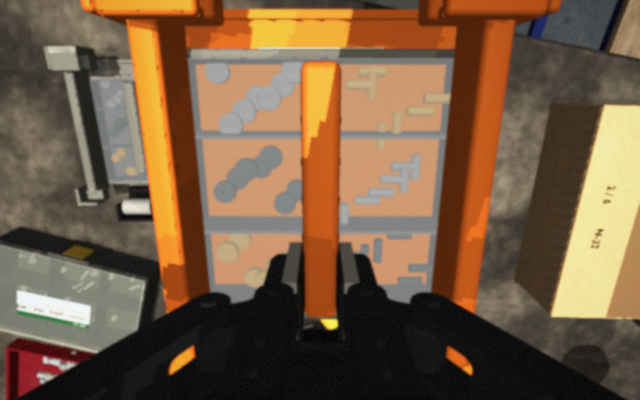

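{"fn": "send_rows", "kwargs": {
  "deltas": [
    {"grip":0,"translation":[-0.01,0.055,0.003],"twist":[0,0,0.4]},
    {"grip":0,"translation":[-0.022,0.11,0.005],"twist":[0,0.3,0.8]},
    {"grip":0,"translation":[-0.037,0.168,0.007],"twist":[0,0.5,1.2]},
    {"grip":0,"translation":[-0.052,0.226,0.01],"twist":[0,0.5,1.6]},
    {"grip":0,"translation":[-0.065,0.275,0.015],"twist":[0,0.5,1.9]}
  ]
}}

```text
clock: 17.82
eef_pos: [0.5085, 0.2042, 0.2611]
tool_rot: [-0.078, 0.997, 0.005, 0.003]
ft_force: [0.8, -0.8, -4.4]
grip_width: 0.0121
```

Run:
```python
from h import *
import pickle
o=st();p=o["eef_pos"]
rows([.5207,.2776,.25],tool(8.5,.4))
c=camera("wrist");cv2.imwrite("pics/w19.png",c["color"]);pickle.dump(c,open("w19.pkl","wb"))
c=camera("side");cv2.imwrite("pics/s19.png",c["color"])
```

```text
t 17.825 p [0.5085 0.2042 0.2611] eul [[-0.988, -0.155, -0.007], [-0.155, 0.988, 0.01], [0.005, 0.011, -1.0]] F [ 0.8 -0.8 -4.4] w 0.0121 q [0.38 0.32 0.27 1.52 0.01 0.22]
T [-0.0233, 0.0705, 0.0119] W [0.57, -0.03, 0.43] n>= 1.2 0.1
```

View pics/w19.png

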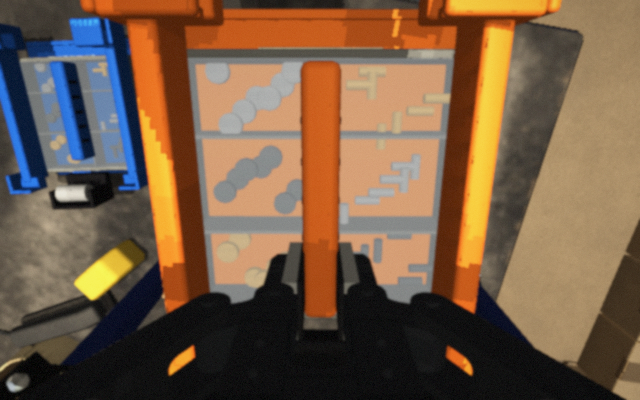

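View pics/s19.png

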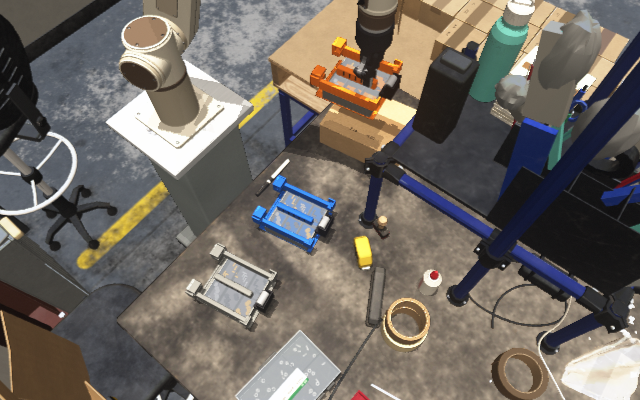

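{"fn": "send_rows", "kwargs": {
  "deltas": [
    {"grip":0,"translation":[-0.012,0.04,0.01],"twist":[0.3,0,0.2]},
    {"grip":0,"translation":[-0.0233,0.0705,0.03],"twist":[0.5,0,0.4]},
    {"grip":0,"translation":[-0.0233,0.0705,0.075],"twist":[0.5,0,0.4]},
    {"grip":0,"translation":[-0.0233,0.0705,0.115],"twist":[0.5,0,0.4]},
    {"grip":0,"translation":[-0.0233,0.0705,0.125],"twist":[0.5,0,0.4]}
  ]
}}

```text
clock: 18.55
eef_pos: [0.5181, 0.2803, 0.1328]
tool_rot: [-0.077, 0.997, 0.001, -0.001]
ft_force: [0.5, -0.2, -4.6]
grip_width: 0.0125
```

Run:
```python
from h import *
o=st();p=o["eef_pos"]
rows([.5207,.2776,.098],tool(8.5,.4))
c=camera("top");crop(c,140,150,130,140,4,"pics/t20.png")
c=camera("side");crop(c,300,30,140,140,4,"pics/s20.png")
```

```text
t 18.55 p [0.5181 0.2803 0.1328] eul [[-0.988, -0.154, 0.001], [-0.154, 0.988, 0.001], [-0.001, 0.001, -1.0]] F [ 0.5 -0.2 -4.6] w 0.0125 q [0.5  0.45 0.14 1.26 0.   0.34]
T [-0.0022, -0.0031, 0.0348] W [0.07, -0.47, 0.35] n>= 0.6 0.1
```

View pics/s20.png

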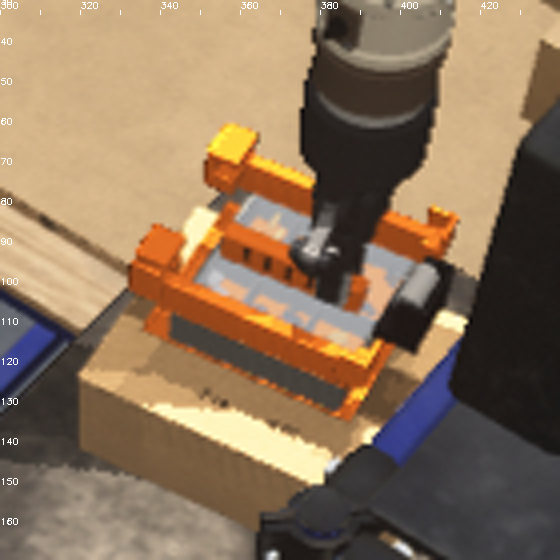

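View pics/t20.png

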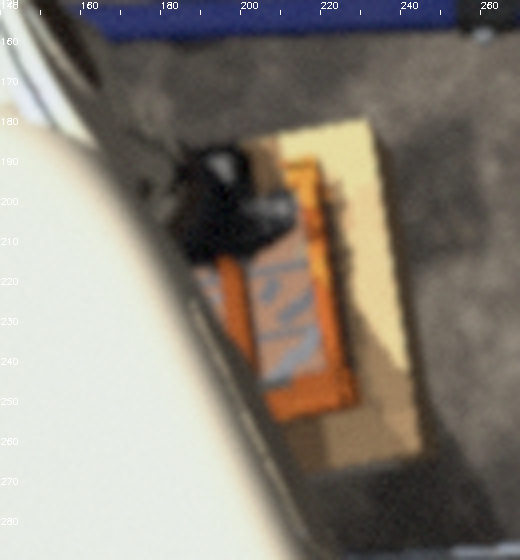

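{"fn": "send_rows", "kwargs": {
  "deltas": [
    {"grip":0,"translation":[-0.001,-0.0015,0.015],"twist":[0,-0.2,0.2]},
    {"grip":0,"translation":[-0.0022,-0.0031,0.028],"twist":[0,-0.45,0.35]},
    {"grip":0,"translation":[-0.0022,-0.0031,0.0345],"twist":[0,-0.45,0.35]},
    {"grip":0,"translation":[-0.0022,-0.0031,0.0345],"twist":[0,-0.45,0.35]}
  ]
}}

```text
clock: 19.15
eef_pos: [0.5225, 0.2785, 0.1009]
tool_rot: [-0.074, 0.997, 0.002, 0.005]
ft_force: [0.7, 0.6, -4.9]
grip_width: 0.0124
```

Run:
```python
from h import *
o=st()
rows([.5207,.2776,.095],tool(8.5,.45))
```

```text
t 19.15 p [0.5225 0.2785 0.1009] eul [[-0.989, -0.147, -0.011], [-0.147, 0.989, 0.003], [0.01, 0.004, -1.0]] F [ 0.7  0.6 -4.9] w 0.0124 q [ 0.49  0.47  0.08  1.17 -0.    0.34]
T [0.002, -0.0006, 0.0058] W [0.16, 0.16, -0.02] n>= 0.1 0.0
```

{"fn": "send_rows", "kwargs": {
  "deltas": [
    {"grip":0,"translation":[0.001,-0.0006,0.004],"twist":[0.1,0.1,0]},
    {"grip":0,"translation":[0.002,-0.0006,0.0075],"twist":[0.1,0.1,0]},
    {"grip":0,"translation":[0.002,-0.0006,0.0085],"twist":[0.1,0.1,0]}
  ]
}}

```text
clock: 19.52
eef_pos: [0.5208, 0.2778, 0.0931]
tool_rot: [-0.074, 0.997, 0.001, 0.005]
ft_force: [-2.8, -1.2, 3.2]
grip_width: 0.0122
```

Run:
```python
from h import *
o=st()
rows([.5207,.2776,.095],tool(8.5,.45))
```

```text
t 19.525 p [0.5208 0.2778 0.0931] eul [[-0.989, -0.148, -0.01], [-0.148, 0.989, 0.001], [0.009, 0.003, -1.0]] F [-2.8 -1.2  3.2] w 0.0122 q [ 0.49  0.47  0.06  1.15 -0.    0.34]
T [0.0001, -0.0002, -0.0019] W [0.08, 0.1, -0.01] n>= 0.0 0.0
```

{"fn": "send_rows", "kwargs": {
  "deltas": [
    {"grip":0.4,"translation":[0,0,0],"twist":[0,0,0]},
    {"grip":0.4,"translation":[0,0,0],"twist":[0,0,0]},
    {"grip":0.4,"translation":[0,0,-0.015],"twist":[0,0,0]},
    {"grip":0.4,"translation":[0,0,-0.055],"twist":[0,0,0]},
    {"grip":0.4,"translation":[0,-0.01,-0.115],"twist":[0,0,0]}
  ]
}}

```text
clock: 20.15
eef_pos: [0.5201, 0.2675, 0.2086]
tool_rot: [-0.075, 0.997, 0.001, 0.003]
ft_force: [0.8, -0.1, 0.5]
grip_width: 0.034
```

Run:
```python
from h import *
o=st()
c=camera("side");crop(c,300,30,140,140,4,"pics/s21.png")
rows([.5205,.0777,.25],tool(10.9,0)); rows([.52,-.054,.17],tool(10.9,0))
```

```text
t 20.15 p [0.5201 0.2675 0.2086] eul [[-0.989, -0.149, -0.007], [-0.149, 0.989, 0.001], [0.007, 0.002, -1.0]] F [ 0.8 -0.1  0.5] w 0.034 q [ 0.48  0.4   0.26  1.42 -0.    0.33]
T [0.0313, -0.1876, -0.032] W [0.26, 1.32, -2.43] n>= 3.1 0.3
T [0.053, -0.3182, 0.0469] W [0.26, 1.32, -2.43] n>= 5.2 0.3
```

View pics/s21.png

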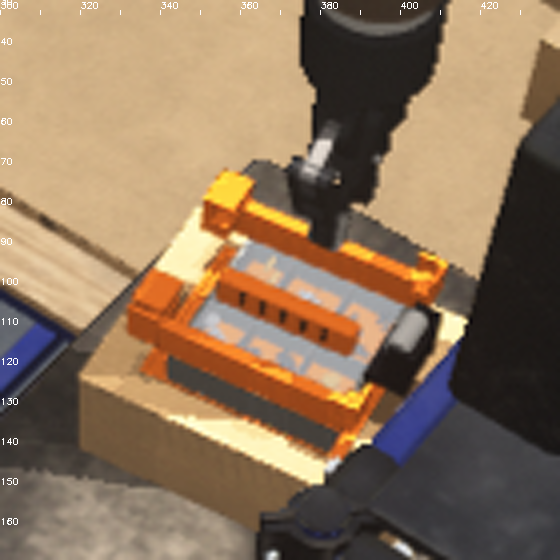

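{"fn": "send_rows", "kwargs": {
  "deltas": [
    {"grip":0.4,"translation":[0.008,-0.05,-0.02],"twist":[0,0.3,-0.5]},
    {"grip":0.4,"translation":[0.018,-0.11,-0.025],"twist":[0,0.6,-1]},
    {"grip":0.4,"translation":[0.028,-0.17,-0.02],"twist":[0,0.9,-1.6]},
    {"grip":0.4,"translation":[0.037,-0.23,0],"twist":[0.2,1.2,-2]},
    {"grip":0.4,"translation":[0.046,-0.29,0.03],"twist":[0.2,1.3,-2.4]}
  ]
}}

```text
clock: 20.82
eef_pos: [0.5237, -0.0213, 0.1919]
tool_rot: [-0.095, 0.995, 0.0, 0.003]
ft_force: [0.9, -0.2, -0.6]
grip_width: 0.0343
```

Run:
```python
from h import *
o=st()
c=camera("top");crop(c,140,150,130,140,4,"pics/t22.png")
rows([.5281,-.0537,.14],tool(10.9,0.2))
import pickle;pickle.dump(c,open("t22.pkl","wb"))
```

```text
t 20.825 p [ 0.5237 -0.0213  0.1919] eul [[-0.982, -0.189, -0.006], [-0.189, 0.982, -0.0], [0.005, 0.001, -1.0]] F [ 0.9 -0.2 -0.6] w 0.0343 q [-0.04  0.29  0.05  1.33  0.   -0.23]
T [-0.0029, -0.0266, 0.0473] W [-0.2, -0.42, -0.42] n>= 0.9 0.1
```

View pics/t22.png

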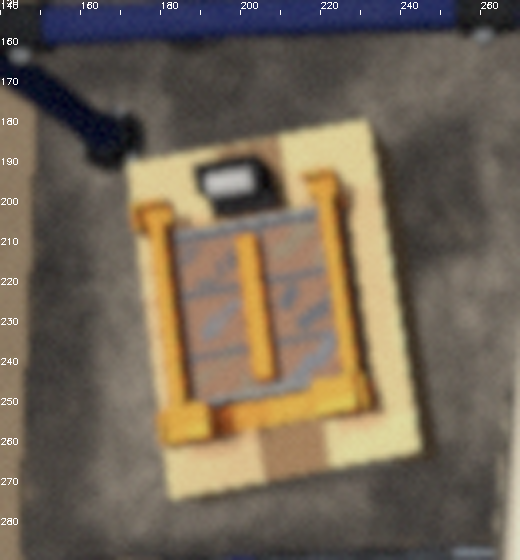

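Run:
```python
from h import *
import pickle
t=pickle.load(open("t22.pkl","rb"))
f=onz(t,(206.2,244.5),.1425);r=onz(t,(201.2,208.8),.1425)
m=(f+r)/2;d=r-f;print("rib",m,np.degrees(np.arctan2(d[1],d[0])),np.linalg.norm(d))
Q=np.array([onz(t,y,.0875) for y in [(182.6,274.5),(172,190.3),(245.3,262.5),(231.5,179.8)]]);c=Q.mean(0);print(c,[np.degrees(np.arctan2(*(Q[j]-Q[i])[1::-1])) for i,j in((0,1),(2,3))])
print("case centre in carton frame",R.from_euler('z',-8.6,degrees=True).apply(m-c))
```

```text
rib [0.48818235 0.27055217 0.1425    ] 8.571317602974531 0.09763453491787978
[0.49867481 0.27398172 0.0875    ] [np.float64(8.515915149528867), np.float64(9.0916742956243)]
case centre in carton frame [-0.01088732 -0.001822    0.055     ]
```

Orange sits squarely on the carton: the yaws are 8.6° and 8.8°, the offset is −11/−2 mm, and it is wholly on top. Next is the blue case.

{"fn": "send_rows", "kwargs": {
  "deltas": [
    {"grip":0.37,"translation":[-0.003,-0.027,0.02],"twist":[-0.2,-0.3,-0.3]},
    {"grip":0.37,"translation":[-0.003,-0.0266,0.05],"twist":[-0.2,-0.3,-0.3]},
    {"grip":0.37,"translation":[-0.003,-0.0266,0.06],"twist":[-0.2,-0.3,-0.3]},
    {"grip":0.37,"translation":[-0.003,-0.0266,0.06],"twist":[-0.2,-0.3,-0.3]}
  ]
}}

```text
clock: 21.38
eef_pos: [0.5281, -0.0533, 0.1276]
tool_rot: [-0.094, 0.996, 0.0, 0.001]
ft_force: [0.7, -0.1, 0.7]
grip_width: 0.0318
```

Run:
```python
from h import *
st();rows([.5281,-.0537,.005],tool(10.9,0.3))
c=camera("wrist");cv2.imwrite("pics/w23.png",c["color"])
```

```text
t 21.375 p [ 0.5281 -0.0533  0.1276] eul [[-0.982, -0.188, -0.001], [-0.188, 0.982, 0.0], [0.001, 0.0, -1.0]] F [ 0.7 -0.1  0.7] w 0.0318 q [-0.1   0.34 -0.05  1.18  0.   -0.29]
T [0.0002, -0.0004, 0.1226] W [0.01, -0.24, -0.09] n>= 2.0 0.0
```

View pics/w23.png

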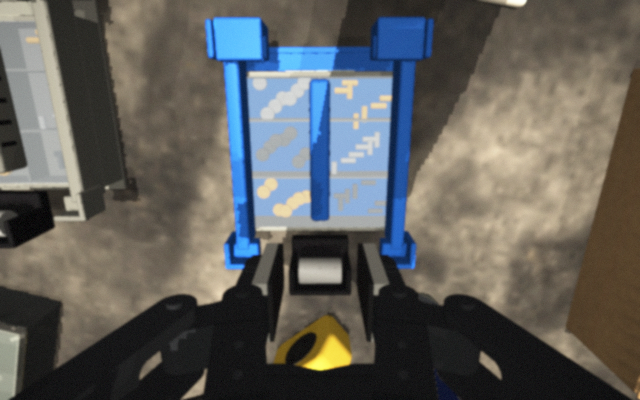

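{"fn": "send_rows", "kwargs": {
  "deltas": [
    {"grip":0.35,"translation":[0,0,0.045],"twist":[0,-0.1,0]},
    {"grip":0.35,"translation":[0,-0.0004,0.085],"twist":[0,-0.2,-0.1]},
    {"grip":0.35,"translation":[0,-0.0004,0.11],"twist":[0,-0.2,-0.1]},
    {"grip":0.35,"translation":[0,-0.0004,0.122],"twist":[0,-0.2,-0.1]},
    {"grip":0.35,"translation":[0,-0.0004,0.122],"twist":[0,-0.2,-0.1]}
  ]
}}

```text
clock: 22.05
eef_pos: [0.5297, -0.0533, 0.0068]
tool_rot: [-0.096, 0.995, 0.0, 0.003]
ft_force: [0.9, 0.4, 0.3]
grip_width: 0.0296
```

{"fn": "send_rows", "kwargs": {
  "deltas": [
    {"grip":0.15,"translation":[0,0,0],"twist":[0,0,0]},
    {"grip":0,"translation":[0,0,0],"twist":[0,0,0]},
    {"grip":0,"translation":[0,0,0],"twist":[0,0,0]},
    {"grip":0,"translation":[0,0,0],"twist":[0,0,0]}
  ]
}}

```text
clock: 22.55
eef_pos: [0.5311, -0.0533, 0.0085]
tool_rot: [-0.096, 0.995, -0.0, 0.005]
ft_force: [-0.7, 0.9, 6.9]
grip_width: 0.0123
```

Run:
```python
from h import *
import pickle
st();
c=camera("wrist");cv2.imwrite("pics/w24.png",c["color"]);pickle.dump(c,open("w24.pkl","wb"));crop(c,280,50,80,290,2,"pics/w24c.png")
```

```text
t 22.55 p [ 0.5311 -0.0533  0.0085] eul [[-0.982, -0.19, -0.01], [-0.19, 0.982, -0.001], [0.01, 0.001, -1.0]] F [-0.7  0.9  6.9] w 0.0123 q [-0.1   0.46 -0.21  0.89  0.   -0.29]
```

View pics/w24.png

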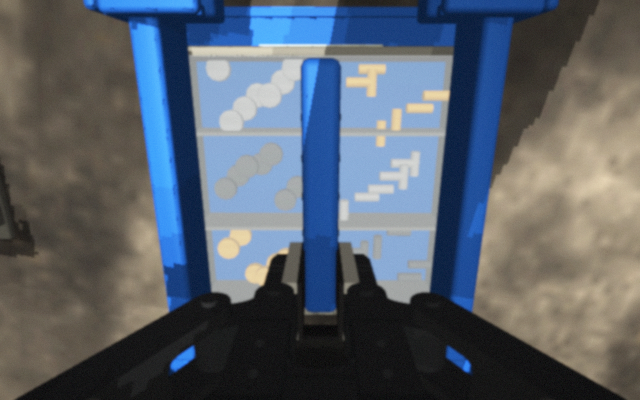

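Run:
```python
from h import *
import pickle
from scipy.optimize import least_squares
c=pickle.load(open("w24.pkl","rb"))
L=np.array([[-50,7,26],[-50,-7,26],[50,7,26],[50,-7,26]])/1000.
print(proj(c,R.from_euler('z',10.9,degrees=True).apply(L)+[.4992,-.0593,.029]).round(1).tolist())
crop(c,290,45,60,90,6,"pics/a.png");crop(c,290,270,60,90,6,"pics/b.png")
cv2.imwrite("pics/w24d.png",np.hstack([cv2.imread("pics/a.png"),cv2.imread("pics/b.png")]))
```

```text
[[340.7, 57.2], [299.4, 57.1], [336.1, 312.9], [302.6, 312.7]]
```

View pics/w24d.png

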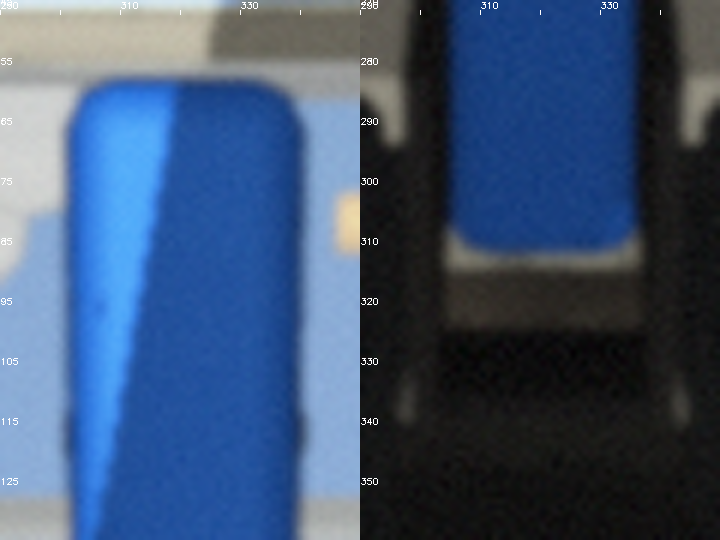

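```bash
cat >> h.py <<'E'
HOME=np.array([.507,-.291,.087]);YAW=10.88;G=np.array([.0325,0,-.0205]);OFF=.57
def tgt(th,s,dz=0,dy=0,home=None):
    Rc=R.from_euler('z',YAW,degrees=True)*R.from_euler('y',-th,degrees=True)
    h=HOME if home is None else home
    T0=h+R.from_euler('z',YAW,degrees=True).apply([-.075+s,dy,-.029])+[0,0,dz]
    c=T0+Rc.apply([.075,0,.029]); return c+Rc.apply(G), tool(YAW,th+OFF)
def inv():
    # case pose implied by measured tcp: returns toe offset s,dy,dz, pitch, yaw
    o=bot.get_obs();Rt=R.from_quat(o["tool_rot"]);Rc=Rt*tool(0,OFF).inv()
    x=Rc.as_matrix()[:,0]; th=np.degrees(np.arcsin(x[2]));yw=np.degrees(np.arctan2(x[1],x[0]))
    c=o["eef_pos"]-Rc.apply(G); toe=c+Rc.apply([-.075,0,-.029])
    l=R.from_euler('z',-YAW,degrees=True).apply(toe-HOME)+[.075,0,.029]
    print("toe s,dy,dz mm",(l*1000).round(1),"pitch",th.round(2),"yaw",yw.round(2),"roll",np.degrees(Rc.as_matrix()[2,1]).round(2),"F",o["ft_force"].round(1),"t",round(o["clock"],2),"w",round(o["grip_width"],4))
E
python3 - <<'E'
from h import *
inv()
o=bot.get_obs();p=o["eef_pos"]
rows(p+[0,0,.2],tool(10.88,.57));
rows(*tgt(6,.024,.09));rows(*tgt(12,.024,.04));rows(*tgt(12,.024,.005))
E
```

```text
toe s,dy,dz mm [ 36.1 228.7 -58. ] pitch 0.0 yaw 10.97 roll -0.06 F [-0.9  0.6  5.5] t 22.6 w 0.0122
T [-0.002, -0.0002, -0.2] W [-0.06, 0.0, 0.09] n>= 3.2 0.0
T [0.0124, -0.229, -0.1591] W [-0.06, -6.0, 0.09] n>= 4.5 0.6
T [0.0154, -0.229, -0.1201] W [-0.05, -12.0, 0.09] n>= 4.1 1.1
T [0.0157, -0.229, -0.0851] W [-0.05, -12.0, 0.09] n>= 3.9 1.1
```

{"fn": "send_rows", "kwargs": {
  "deltas": [
    {"grip":0,"translation":[0,0,-0.04],"twist":[0,0,0]},
    {"grip":0,"translation":[0,-0.005,-0.1],"twist":[0,0,0]},
    {"grip":0,"translation":[0.003,-0.05,-0.14],"twist":[0,0,0]},
    {"grip":0,"translation":[0.007,-0.105,-0.158],"twist":[0,-2,0]},
    {"grip":0,"translation":[0.01,-0.165,-0.159],"twist":[0,-4,0.1]}
  ]
}}

```text
clock: 23.22
eef_pos: [0.5524, -0.2187, 0.1697]
tool_rot: [-0.095, 0.995, 0.003, 0.042]
ft_force: [1.2, 0.3, -4.6]
grip_width: 0.0122
```

Run:
```python
from h import *
inv();rows(*tgt(12,.024,.06))
```

```text
toe s,dy,dz mm [26.6 62.3 95.2] pitch 4.24 yaw 10.97 roll -0.17 F [ 1.2  0.3 -4.6] t 23.23 w 0.0122
T [0.0077, -0.0624, 0.0206] W [-0.16, -7.76, 0.1] n>= 1.1 0.7
```

{"fn": "send_rows", "kwargs": {
  "deltas": [
    {"grip":0,"translation":[0.003,-0.025,0.005],"twist":[-0.1,-2.5,0.1]},
    {"grip":0,"translation":[0.006,-0.05,0.013],"twist":[-0.2,-5.5,0.1]},
    {"grip":0,"translation":[0.0077,-0.0624,0.0206],"twist":[-0.2,-7.8,0.1]},
    {"grip":0,"translation":[0.0077,-0.0624,0.0206],"twist":[-0.2,-7.8,0.1]}
  ]
}}

```text
clock: 23.72
eef_pos: [0.5559, -0.2816, 0.1466]
tool_rot: [-0.093, 0.99, 0.012, 0.107]
ft_force: [-0.2, 0.1, -3.9]
grip_width: 0.0124
```

Run:
```python
from h import *
inv()
c=camera("wrist");cv2.imwrite("pics/w25.png",c["color"])
c=camera("side");crop(c,165,190,140,140,5,"pics/s25.png")
inv();rows(*tgt(12,.024,.01));rows(*tgt(12,.024,.004))
```

```text
toe s,dy,dz mm [21.3  0.4 58.2] pitch 11.81 yaw 10.69 roll 0.2 F [-0.2  0.1 -3.9] t 23.73 w 0.0124
toe s,dy,dz mm [23.5  0.7 59.6] pitch 11.95 yaw 10.86 roll 0.12 F [ 0.3  0.1 -3.7] t 23.82 w 0.0119
T [0.0102, -0.0008, 0.0484] W [0.12, -0.05, -0.02] n>= 0.8 0.0
T [0.0115, -0.0008, 0.0543] W [0.12, -0.05, -0.02] n>= 0.9 0.0
```

View pics/w25.png

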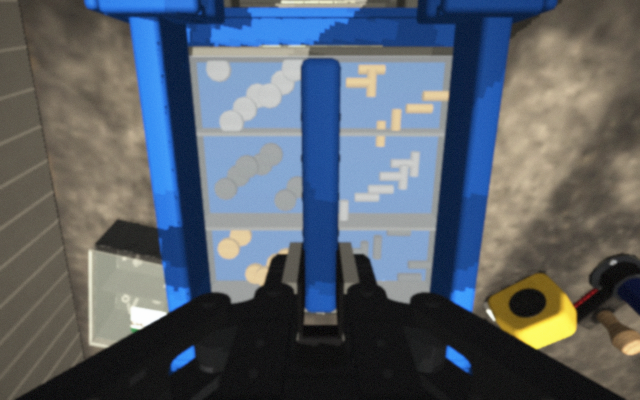

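View pics/s25.png

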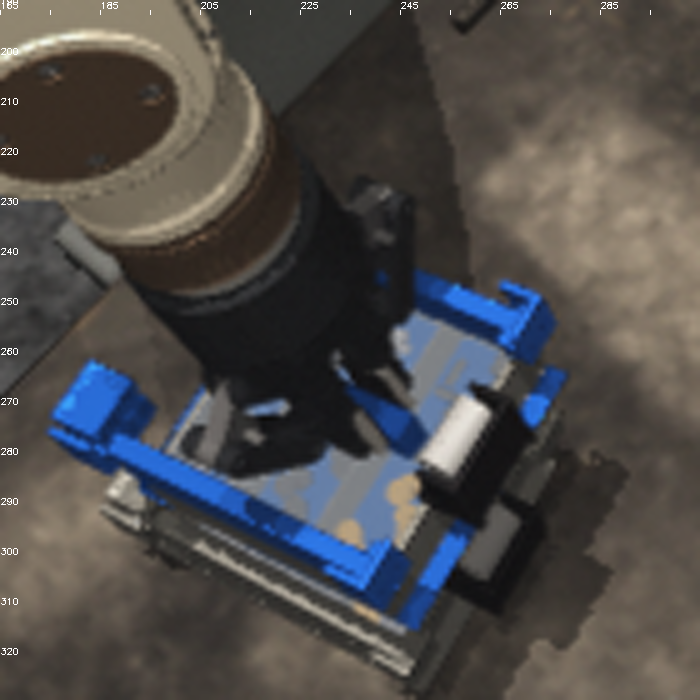

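{"fn": "send_rows", "kwargs": {
  "deltas": [
    {"grip":0,"translation":[0.004,-0.0008,0.02],"twist":[0.1,0,0]},
    {"grip":0,"translation":[0.008,-0.0008,0.038],"twist":[0.1,0,0]},
    {"grip":0,"translation":[0.0102,-0.0008,0.049],"twist":[0.1,0,0]},
    {"grip":0,"translation":[0.0115,-0.0008,0.0543],"twist":[0.1,0,0]},
    {"grip":0,"translation":[0.0115,-0.0008,0.0543],"twist":[0.1,0,0]}
  ]
}}

```text
clock: 24.45
eef_pos: [0.5587, -0.2808, 0.0927]
tool_rot: [-0.094, 0.99, 0.011, 0.108]
ft_force: [-0.3, 0.6, -3.8]
grip_width: 0.012
```

Run:
```python
from h import *
inv();rows(*tgt(12,.024,-.001));rows(*tgt(12,.024,-.003))
```

```text
toe s,dy,dz mm [24.3  0.2  4.2] pitch 11.94 yaw 10.89 roll 0.03 F [-0.3  0.6 -3.8] t 24.45 w 0.012
T [0.0014, -0.0002, 0.0049] W [0.03, -0.06, 0.01] n>= 0.1 0.0
T [0.0018, -0.0002, 0.0068] W [0.03, -0.06, 0.01] n>= 0.1 0.0
```

{"fn": "send_rows", "kwargs": {
  "deltas": [
    {"grip":0,"translation":[0.0007,0,0.0025],"twist":[0,0,0]},
    {"grip":0,"translation":[0.0014,0,0.005],"twist":[0,0,0]},
    {"grip":0,"translation":[0.0014,0,0.005],"twist":[0,0,0]}
  ]
}}

```text
clock: 24.82
eef_pos: [0.5592, -0.2812, 0.0884]
tool_rot: [-0.094, 0.989, 0.01, 0.109]
ft_force: [0.7, 0.3, -1.8]
grip_width: 0.0122
```

Run:
```python
from h import *
inv();rows(*tgt(12,.024,-.003))
```

```text
toe s,dy,dz mm [24.7 -0.2 -0.3] pitch 12.03 yaw 10.9 roll -0.03 F [ 0.7  0.3 -1.8] t 24.82 w 0.0122
T [0.0013, 0.0002, 0.0025] W [-0.03, 0.03, 0.02] n>= 0.0 0.0
```

{"fn": "send_rows", "kwargs": {
  "deltas": [
    {"grip":0,"translation":[0.0002,0,0.001],"twist":[0,0,0]},
    {"grip":0,"translation":[0.0049,0,-0.0001],"twist":[0,0,0]},
    {"grip":0,"translation":[0.0098,0,-0.0012],"twist":[0,0,0]},
    {"grip":0,"translation":[0.0146,0,-0.0023],"twist":[0,0,0]},
    {"grip":0,"translation":[0.0146,0,-0.0023],"twist":[0,0,0]}
  ]
}}

```text
clock: 25.45
eef_pos: [0.5443, -0.2844, 0.0878]
tool_rot: [-0.094, 0.989, 0.01, 0.109]
ft_force: [1.8, 0.1, 0.8]
grip_width: 0.0124
```

Run:
```python
from h import *
inv();rows(*tgt(12,.001,-.0012))
c=camera("side");crop(c,165,210,120,120,6,"pics/s26.png")
```

```text
toe s,dy,dz mm [ 9.5 -0.6 -1. ] pitch 12.04 yaw 10.87 roll -0.07 F [1.8 0.1 0.8] t 25.45 w 0.0124
T [0.0084, 0.0006, -0.0016] W [-0.07, 0.04, -0.01] n>= 0.1 0.0
```

View pics/s26.png

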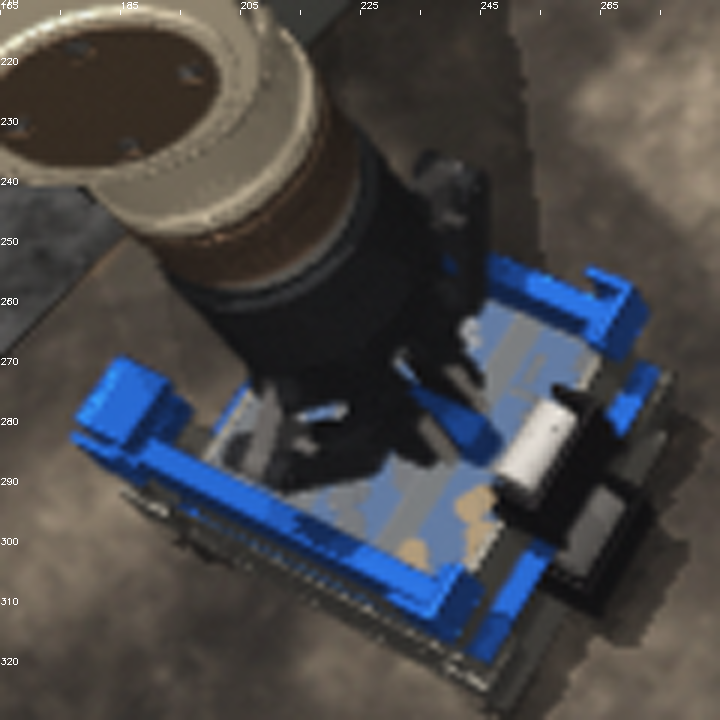

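{"fn": "send_rows", "kwargs": {
  "deltas": [
    {"grip":0,"translation":[0.004,0.0004,-0.0008],"twist":[0,0,0]},
    {"grip":0,"translation":[0.008,0.0006,-0.0015],"twist":[0,0,0]},
    {"grip":0,"translation":[0.0095,0.0006,-0.0018],"twist":[0,0,0]},
    {"grip":0,"translation":[0.0095,0.0006,-0.0018],"twist":[0,0,0]}
  ]
}}

```text
clock: 26.0
eef_pos: [0.5348, -0.2851, 0.0872]
tool_rot: [-0.094, 0.989, 0.01, 0.109]
ft_force: [3.1, 1.7, -1.5]
grip_width: 0.0124
```

Run:
```python
from h import *
inv()
```

```text
toe s,dy,dz mm [ 0.1  0.5 -1.5] pitch 12.05 yaw 10.9 roll -0.01 F [ 3.1  1.7 -1.5] t 26.0 w 0.0124
```

{"fn": "send_rows", "kwargs": {
  "deltas": [
    {"grip":0,"translation":[0.001,0,-0.0003],"twist":[0,0,0]},
    {"grip":0,"translation":[0.001,0,-0.0003],"twist":[0,0,0]}
  ]
}}

```text
clock: 26.25
eef_pos: [0.5346, -0.285, 0.0876]
tool_rot: [-0.095, 0.989, 0.01, 0.11]
ft_force: [4.3, 1.0, -0.2]
grip_width: 0.0118
```

Run:
```python
from h import *
inv()
for th in(9,7,6,4): rows(*tgt(th,.0,-.001,.0003))
```

```text
toe s,dy,dz mm [-0.1  0.5 -1.3] pitch 12.13 yaw 10.93 roll -0.02 F [ 4.3  1.  -0.2] t 26.25 w 0.0118
T [-0.0004, -0.0003, 0.0056] W [-0.01, 3.13, 0.05] n>= 0.1 0.3
T [-0.0004, -0.0003, 0.0094] W [-0.01, 5.13, 0.05] n>= 0.2 0.5
T [-0.0003, -0.0003, 0.0113] W [-0.01, 6.13, 0.05] n>= 0.2 0.6
T [-0.0001, -0.0003, 0.015] W [-0.01, 8.13, 0.05] n>= 0.2 0.8
```

{"fn": "send_rows", "kwargs": {
  "deltas": [
    {"grip":0,"translation":[-0.0002,-0.0001,0.0025],"twist":[0,1.5,0]},
    {"grip":0,"translation":[-0.0004,-0.0002,0.0056],"twist":[0,3.1,0]},
    {"grip":0,"translation":[-0.0004,-0.0003,0.0094],"twist":[0,5.1,0]},
    {"grip":0,"translation":[-0.0004,-0.0003,0.0094],"twist":[0,5.1,0]}
  ]
}}

```text
clock: 26.75
eef_pos: [0.5371, -0.2848, 0.0779]
tool_rot: [-0.095, 0.993, 0.006, 0.065]
ft_force: [2.6, 1.2, -0.9]
grip_width: 0.0124
```

Run:
```python
from h import *
inv()
for th in(5,3,1,-.3): rows(*tgt(th,.0,-.0008,.0003))
```

```text
toe s,dy,dz mm [ 0.1  0.3 -1.4] pitch 6.9 yaw 10.97 roll -0.01 F [ 2.6  1.2 -0.9] t 26.75 w 0.0124
T [-0.0002, -0.0001, 0.0029] W [0.0, 1.9, 0.08] n>= 0.0 0.2
T [-0.0003, -0.0001, 0.0067] W [0.0, 3.9, 0.09] n>= 0.1 0.4
T [-0.0002, -0.0001, 0.0105] W [0.0, 5.9, 0.09] n>= 0.2 0.6
T [-0.0001, -0.0001, 0.0129] W [0.0, 7.2, 0.09] n>= 0.2 0.7
```

{"fn": "send_rows", "kwargs": {
  "deltas": [
    {"grip":0,"translation":[-0.0002,0,0.003],"twist":[0,1.9,0]},
    {"grip":0,"translation":[-0.0003,0,0.0067],"twist":[0,3.9,0]},
    {"grip":0,"translation":[-0.0002,0,0.0105],"twist":[0,5.9,0]},
    {"grip":0,"translation":[-0.0001,0,0.013],"twist":[0,7.2,0]},
    {"grip":0,"translation":[-0.0001,0,0.013],"twist":[0,7.2,0]}
  ]
}}

```text
clock: 27.38
eef_pos: [0.5379, -0.2847, 0.0665]
tool_rot: [-0.095, 0.995, -0.0, 0.001]
ft_force: [-5.7, 3.6, 11.3]
grip_width: 0.012
```

Run:
```python
from h import *
inv()
c=camera("side");crop(c,165,210,120,120,6,"pics/s27.png")
c=camera("wrist");cv2.imwrite("pics/w27.png",c["color"])
```

```text
toe s,dy,dz mm [-1.1  0.2  0.9] pitch -0.5 yaw 10.96 roll -0.05 F [-5.7  3.6 11.3] t 27.38 w 0.012
```

View pics/s27.png

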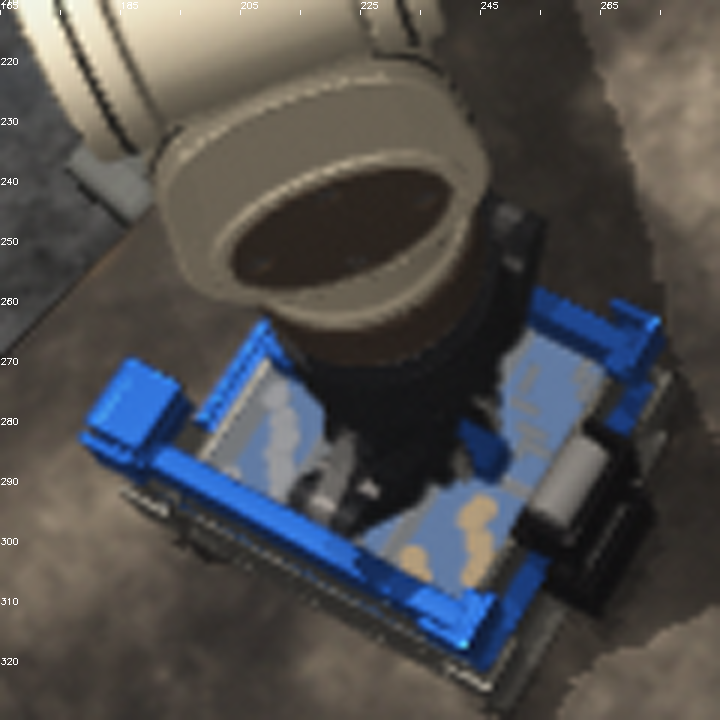

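View pics/w27.png

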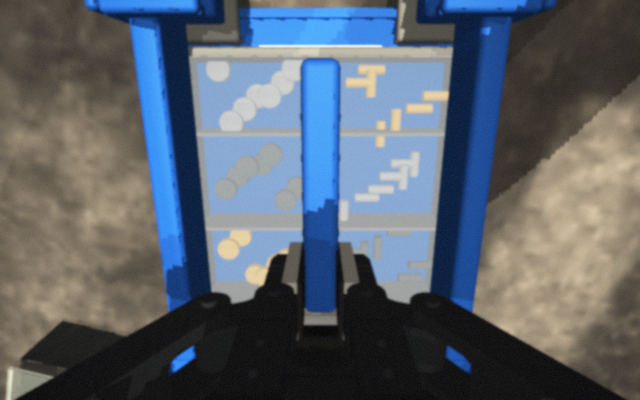

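{"fn": "send_rows", "kwargs": {
  "deltas": [
    {"grip":0.37,"translation":[0,0,0],"twist":[0,0,0]},
    {"grip":0.37,"translation":[0,0,0],"twist":[0,0,0]},
    {"grip":0.37,"translation":[0,0,-0.02],"twist":[0,0,0]},
    {"grip":0.37,"translation":[0,0,-0.06],"twist":[0,0,0]},
    {"grip":0.37,"translation":[0.01,0,-0.11],"twist":[0,0,0]}
  ]
}}

```text
clock: 28.1
eef_pos: [0.5272, -0.2863, 0.1756]
tool_rot: [-0.096, 0.995, 0.0, -0.001]
ft_force: [0.2, -1.0, -0.4]
grip_width: 0.0314
```

Run:
```python
from h import *
inv();st()
c=camera("side");crop(c,165,210,120,120,6,"pics/s28.png")
c=camera("wrist");cv2.imwrite("pics/w28.png",c["color"])
L=np.array([[-50,7,26],[-50,-7,26],[50,7,26],[50,-7,26]])/1000.
print(proj(c,R.from_euler('z',10.9,degrees=True).apply(L)+[.507,-.291,.087]).round(1).tolist())
crop(c,280,30,90,190,3,"pics/w28c.png")
```

```text
toe s,dy,dz mm [-11.9   0.7 110.3] pitch -0.64 yaw 10.97 roll 0.05 F [ 0.2 -1.  -0.4] t 28.1 w 0.0314
t 28.1 p [ 0.5272 -0.2863  0.1756] eul [[-0.982, -0.19, 0.001], [-0.19, 0.982, 0.001], [-0.001, 0.001, -1.0]] F [ 0.2 -1.  -0.4] w 0.0314 q [-0.5   0.45  0.25  1.37 -0.   -0.69]
[[334.2, 89.1], [313.1, 89.1], [332.5, 230.1], [313.6, 230.1]]
```

View pics/s28.png

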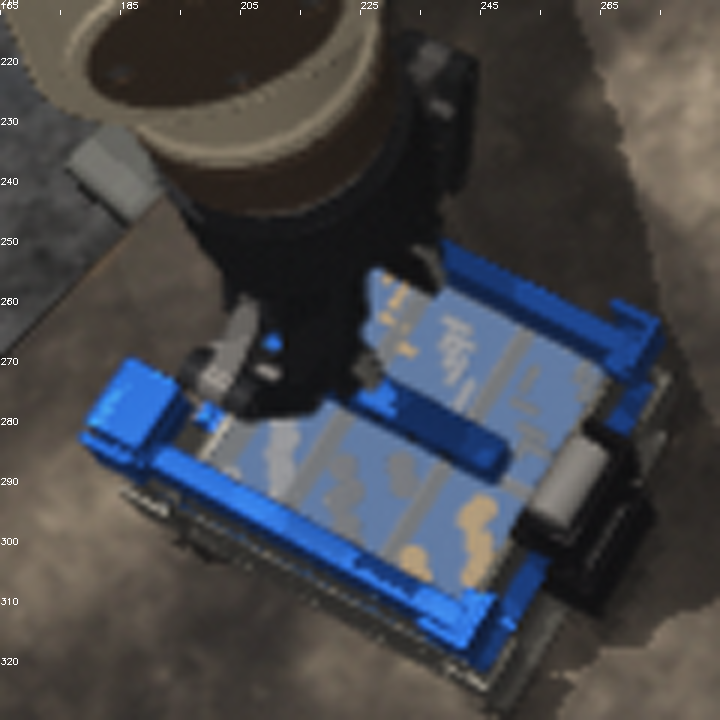

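View pics/w28.png

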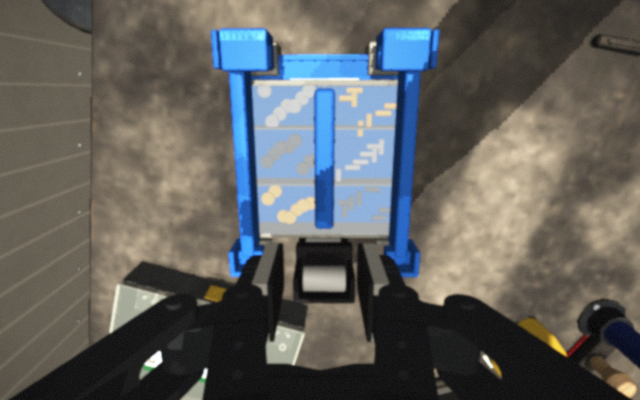

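Run:
```python
from h import *
import pickle
from scipy.optimize import least_squares
c=camera("wrist");crop(c,295,75,60,90,6,"pics/a.png");crop(c,295,165,60,90,6,"pics/b.png")
cv2.imwrite("pics/w29.png",np.hstack([cv2.imread("pics/a.png"),cv2.imread("pics/b.png")]));pickle.dump(c,open("w29.pkl","wb"))
rows([.5482,-.2831,.125],tool(10.9))
L=np.array([[-50,7,26],[-50,-7,26],[50,7,26],[50,-7,26]])/1000.
print(proj(c,R.from_euler('z',10.9,degrees=True).apply(L)+[.507,-.291,.087]).round(1).tolist())
```

```text
T [-0.0189, 0.0017, 0.055] W [-0.33, 0.39, 0.01] n>= 0.9 0.0
[[335.1, 87.3], [313.7, 87.3], [333.2, 229.7], [314.2, 229.6]]
```

View pics/w29.png

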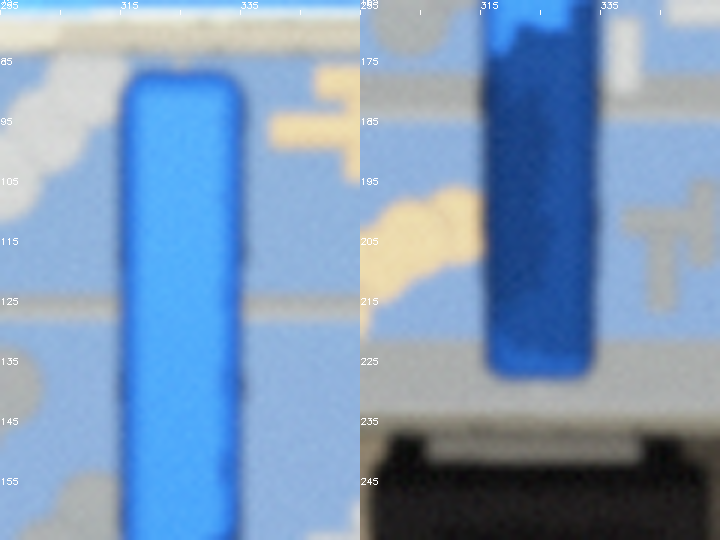

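{"fn": "send_rows", "kwargs": {
  "deltas": [
    {"grip":0,"translation":[-0.01,0.001,0.01],"twist":[-0.3,0.4,0]},
    {"grip":0,"translation":[-0.019,0.0017,0.03],"twist":[-0.3,0.4,0]},
    {"grip":0,"translation":[-0.019,0.0017,0.045],"twist":[-0.3,0.4,0]},
    {"grip":0,"translation":[-0.019,0.0017,0.055],"twist":[-0.3,0.4,0]},
    {"grip":0,"translation":[-0.019,0.0017,0.055],"twist":[-0.3,0.4,0]}
  ]
}}

```text
clock: 28.88
eef_pos: [0.5473, -0.2826, 0.1232]
tool_rot: [-0.095, 0.995, 0.001, -0.001]
ft_force: [0.2, 0.2, 0.6]
grip_width: -0.0001
```

Run:
```python
from h import *
st()
```

```text
t 28.875 p [ 0.5473 -0.2826  0.1232] eul [[-0.982, -0.189, 0.003], [-0.189, 0.982, 0.001], [-0.003, 0.001, -1.0]] F [0.2 0.2 0.6] w -0.0001 q [-0.48  0.51  0.21  1.27 -0.   -0.67]
```

{"fn": "send_rows", "kwargs": {
  "deltas": [
    {"grip":0,"translation":[0,0,0.005],"twist":[0,0,0]},
    {"grip":0,"translation":[0,0,0.009],"twist":[0,0,0]},
    {"grip":0,"translation":[0,0,0.012],"twist":[0,0,0]},
    {"grip":0,"translation":[0,0,0.012],"twist":[0,0,0]}
  ]
}}

```text
clock: 29.38
eef_pos: [0.5471, -0.2826, 0.1111]
tool_rot: [-0.095, 0.995, 0.001, -0.002]
ft_force: [-0.8, -0.5, 0.3]
grip_width: 0.0001
```

{"fn": "send_rows", "kwargs": {
  "deltas": [
    {"grip":0,"translation":[0,0,0.003],"twist":[0,0,0]},
    {"grip":0,"translation":[0,0,0.003],"twist":[0,0,0]}
  ]
}}

```text
clock: 29.62
eef_pos: [0.5469, -0.2825, 0.1079]
tool_rot: [-0.095, 0.995, 0.001, -0.002]
ft_force: [-0.3, 0.2, -0.2]
grip_width: -0.0001
```

{"fn": "send_rows", "kwargs": {
  "deltas": [
    {"grip":0,"translation":[0,0,0.003],"twist":[0,0,0]},
    {"grip":0,"translation":[0,0,0.003],"twist":[0,0,0]}
  ]
}}

```text
clock: 29.88
eef_pos: [0.5467, -0.2824, 0.1045]
tool_rot: [-0.095, 0.995, 0.001, -0.002]
ft_force: [-1.1, -0.5, -0.4]
grip_width: -0.0
```

Run:
```python
from h import *
st()
c=camera("wrist");cv2.imwrite("pics/w30.png",c["color"])
```

```text
t 29.875 p [ 0.5467 -0.2824  0.1045] eul [[-0.982, -0.189, 0.004], [-0.189, 0.982, 0.002], [-0.004, 0.001, -1.0]] F [-1.1 -0.5 -0.4] w -0.0 q [-0.48  0.52  0.18  1.23 -0.   -0.67]
```

View pics/w30.png

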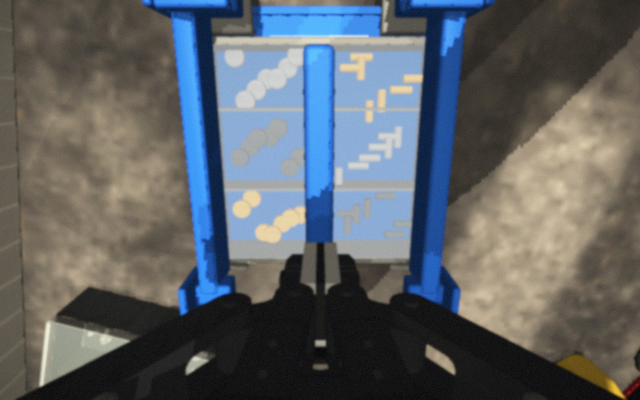

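{"fn": "send_rows", "kwargs": {
  "deltas": [
    {"grip":0,"translation":[0,0,0.008],"twist":[0,0,0]},
    {"grip":0,"translation":[0,0,0.015],"twist":[0,0,0]},
    {"grip":0,"translation":[0,0,0.019],"twist":[0,0,0]},
    {"grip":0,"translation":[0,0,0.019],"twist":[0,0,0]}
  ]
}}

```text
clock: 30.42
eef_pos: [0.5463, -0.2822, 0.085]
tool_rot: [-0.095, 0.995, 0.001, -0.002]
ft_force: [-0.1, 0.2, -0.6]
grip_width: 0.0002
```

{"fn": "send_rows", "kwargs": {
  "deltas": [
    {"grip":0,"translation":[0,0,0.003],"twist":[0,0,0]},
    {"grip":0,"translation":[0,0,0.003],"twist":[0,0,0]}
  ]
}}

```text
clock: 30.68
eef_pos: [0.5461, -0.2821, 0.0817]
tool_rot: [-0.095, 0.995, 0.001, -0.003]
ft_force: [-0.3, 1.3, 0.9]
grip_width: 0.0001
```

{"fn": "send_rows", "kwargs": {
  "deltas": [
    {"grip":0,"translation":[0,0,0.003],"twist":[0,0,0]},
    {"grip":0,"translation":[0,0,0.003],"twist":[0,0,0]}
  ]
}}

```text
clock: 30.92
eef_pos: [0.5465, -0.2823, 0.0796]
tool_rot: [-0.095, 0.995, 0.001, -0.002]
ft_force: [-0.8, 0.5, 3.4]
grip_width: -0.0003
```

Run:
```python
from h import *
st()
```

```text
t 30.925 p [ 0.5465 -0.2823  0.0796] eul [[-0.982, -0.189, 0.004], [-0.189, 0.982, 0.002], [-0.004, 0.001, -1.0]] F [-0.8  0.5  3.4] w -0.0003 q [-0.48  0.54  0.14  1.17 -0.   -0.67]
```

{"fn": "send_rows", "kwargs": {
  "deltas": [
    {"grip":0,"translation":[0,0,0.0035],"twist":[0,0,0]},
    {"grip":0,"translation":[0,0,0.0035],"twist":[0,0,0]}
  ]
}}

```text
clock: 31.18
eef_pos: [0.5467, -0.2824, 0.0795]
tool_rot: [-0.095, 0.995, 0.0, -0.001]
ft_force: [-6.1, 3.8, 17.4]
grip_width: -0.0003
```

Run:
```python
from h import *
st()
```

```text
t 31.175 p [ 0.5467 -0.2824  0.0795] eul [[-0.982, -0.189, 0.002], [-0.189, 0.982, 0.001], [-0.002, 0.0, -1.0]] F [-6.1  3.8 17.4] w -0.0003 q [-0.48  0.54  0.14  1.17 -0.   -0.67]
```

A 17 N press moves nothing, so blue is seated. I'll withdraw clear and do a final check.

{"fn": "send_rows", "kwargs": {
  "deltas": [
    {"grip":0,"translation":[0,0,-0.01],"twist":[0,0,0]},
    {"grip":0,"translation":[0,0,-0.05],"twist":[0,0,0]},
    {"grip":0,"translation":[0.01,0.01,-0.11],"twist":[0,0,0]},
    {"grip":0,"translation":[0.05,0.05,-0.14],"twist":[0,0,0]},
    {"grip":0.3,"translation":[0.09,0.1,-0.15],"twist":[0,0,0]}
  ]
}}

```text
clock: 31.8
eef_pos: [0.4431, -0.204, 0.2315]
tool_rot: [-0.094, 0.996, -0.001, 0.001]
ft_force: [0.9, 1.1, 1.5]
grip_width: 0.0173
```

{"fn": "send_rows", "kwargs": {
  "deltas": [
    {"grip":0.3,"translation":[0.02,0.06,0],"twist":[0,0,0]},
    {"grip":0.3,"translation":[0.04,0.1,0],"twist":[0,0,0]},
    {"grip":0.3,"translation":[0.05,0.12,0],"twist":[0,0,0]},
    {"grip":0.3,"translation":[0.05,0.12,0],"twist":[0,0,0]}
  ]
}}

```text
clock: 32.3
eef_pos: [0.3714, -0.095, 0.2315]
tool_rot: [-0.095, 0.995, -0.001, 0.002]
ft_force: [1.0, 0.4, 0.2]
grip_width: 0.0259
```

Run:
```python
from h import *
st()
s=camera("side");t=camera("top");cv2.imwrite("pics/sF.png",s["color"]);cv2.imwrite("pics/tF.png",t["color"])
crop(s,165,210,120,120,6,"pics/sFc.png")
```

```text
t 32.3 p [ 0.3714 -0.095   0.2315] eul [[-0.982, -0.19, -0.003], [-0.19, 0.982, -0.003], [0.004, -0.002, -1.0]] F [1.  0.4 0.2] w 0.0259 q [-0.25 -0.01 -0.19  1.38 -0.   -0.44]
```

View pics/sF.png

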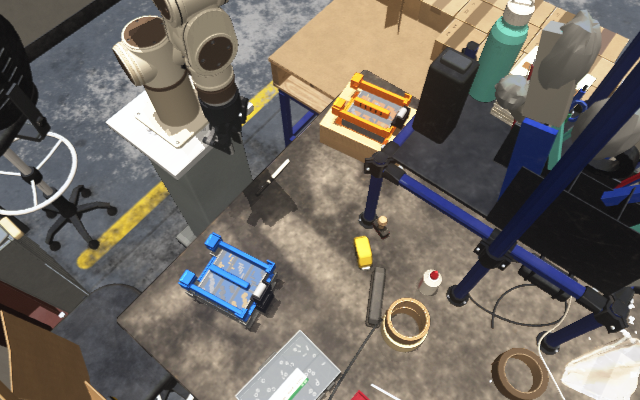

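View pics/tF.png

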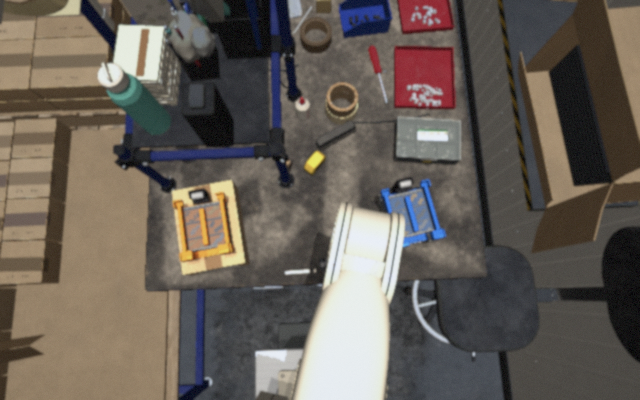

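View pics/sFc.png

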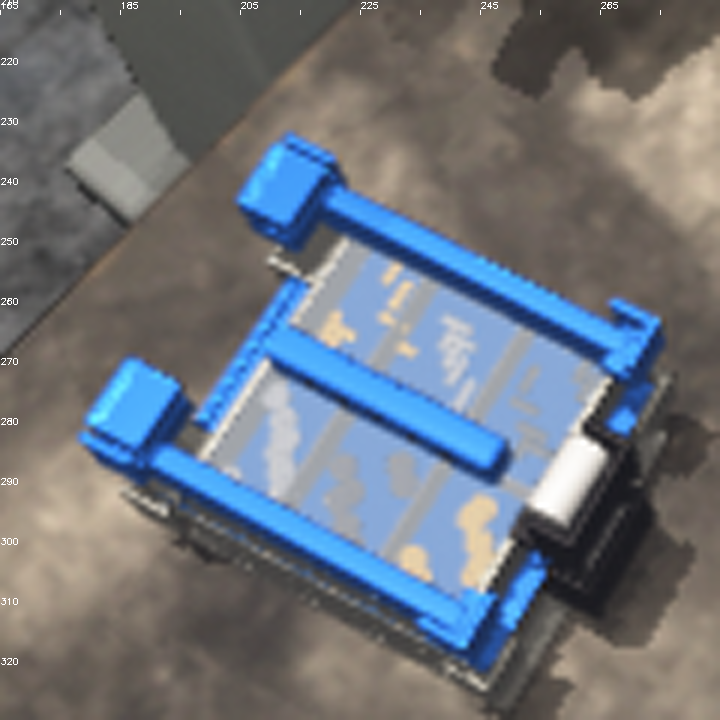

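Blue lies flat on grey around (228,280). Orange is on the carton around (372,108). The marker (272,177), stamp (380,224) and tape (363,252) have not moved. Handing in.

Run:
```python
from workcell import bot
print(bot.job_done())
```

```text
the job is handed in; nothing more can be done
None
```

The job is done and handed in at about 32 s. Blue was unclipped and set aside on the bench. Orange was unclipped and placed on the carton, and blue was clipped back onto grey. Each case was swung about 12° off its catch, so none tipped past about 13°.

**Last checks**
- **Orange on the carton:** yaw is 8.6° against 8.5–9.1° for the carton. The case centre is 11 mm toward the robot and 2 mm to the side of the carton's centre, so it lies wholly on top.
- **Blue on grey:** the rib sits within about 1 mm of where a home case should be, and looks flat in the wrist view. Pressing the rear of the rib with 17 N moved nothing, and the contact height agrees with a flat case.
- **Bystanders:** the tape measure, stamp and marker are at the same pixels as at the start. The robot was well clear of everything when I handed in.

**What disagreed with the text**
- **Fingertips:** they really end about 33 mm behind the reported TCP. My first grip on blue closed on nothing, above the rib, with no contact, so I found the grasp height by feel.
- **Rib width:** the gripper read about 12 mm across the rib instead of 14 mm.

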